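# Eyepieces from a returned kit into the dry cabinet

## Robot

A 7-joint arm with a two-finger parallel gripper is mounted at the origin on the work surface. World frame = base frame: x ahead of the robot, y to its left, z up, the work surface at z = 0. Lengths are in mm, angles in rad, forces in N, time in s.
With the tool pointing down it reaches from about 400 to 875 mm from the base axis. Payload 4.4 kg.
Tool frame: the origin (TCP) lies at the very end of the fingers, on their centre line; the grasp point (between the pads) lies 19 mm behind it; x points along the fingers, y is the direction in which the jaws open and shut, and the axes are right-handed (so a half turn about x gives the same grasp; the last joint's range is limited). The gripper opens to 85 mm and grips with 20 to 120 N. Pads are 22 mm wide; open, the fingers measure 114 mm over their backs; the gripper's body (76 mm by 85 mm) begins 54 mm behind the grasp point. The pads swing forward as they close: fully open they stand 13 mm farther back than shut.
Start: joints at [1.142, 0.628, 0.038, 1.517, -0.027, 0.996, -0.02], TCP at [230.709, -607.693, 231.313] pointing down, gripper open.
Joint ranges: [-3.06, 3.06], [-0.37, 2.12], [-1.25, 1.32], [0.18, 2.47], [-1.1, 4.24], [0.23, 1.98], [-2.94, 2.94]. Speed limits (rad/s): [2.57, 2.57, 3.14, 3.14, 3.14, 3.14, 3.14].

## Interface

Orientations are given as [roll, pitch, yaw] about the fixed x, y, z axes, in that order (R = Rz(yaw) Ry(pitch) Rx(roll)).
In Python, from cell import readout, cams, order gives the robot as it stands. The module is installed in compiled form; this text tells all that it offers.
- The arm moves only by the shell command python3 -m creep 'ROWS'. ROWS is JSON, a list of rows, each a list of 3 entries, a list of its own where there are three numbers: the shift along the tool's x, y, z in units of 10 cm (1.0 is 10 cm), then the turn about the tool's x in units of pi/4 rad (1.0 is pi/4 rad), then the closure, from 0 (fully open) to 1 (shut). In form: [[[x, y, z], spin, gripper], ...]. A call has 1 to 20 rows; each row is the pose to reach, as a shift and turn from the pose commanded when the call began, along the tool's axes at that moment; what a row does not reach only later rows make up. A row lasts 1/10 s, in which the tool goes at most 50 mm and 8.59 degrees, less where a joint would pass 70% of its speed; a pose out of reach is approached as far as the arm can. A call with a number of a shift or a turn outside -1 to 1 is refused whole. A call with a gripper value outside its range is refused whole. The fingers move at their own pace and stop on an object; the grip force is fixed at half the most. Time passes only in rows, so rows that repeat a pose let the fingers close. It gives the time, the measured TCP pose, the force and the opening at its end, in the units of the state.
- readout.read_state(): the state, without advancing time (a new reading comes with each control period).
- cams.get_image(name): name is "scene" or "side" or "wrist"; returns the picture (480x640x3 uint8, blue, green, red); there is no depth.
- cams.get_calibration(name): a dict with "fx", "fy", "cx", "cy" (pixels), "R" (3x3) and "t" (3): a world point X has camera coordinates R X + t. Camera axes: x right, y down, z forward; pixel columns grow to the right and rows downward; lengths in mm; the calibration is good to about 2 mm. The wrist camera is an equidistant fisheye: a pixel r from the principal point sees the ray r / f radians off the axis. A picture is of the moment at which its call begins: read the wrist's pose just before it. get_calibration takes no time and is no camera call; for the wrist camera it gives the pose at the moment of the call.
- order.finish_job(): hands the job in, once; it reports no verdict.
The state is a dict: "clock": time; "qpos": joint angles; "qd": joint speeds; "tau": joint torques, N m; "eef_pos": TCP position; "tool_rot": TCP orientation; "force": force on the tool from outside, world axes, zero at the start; "torque": the same for the moment, N m; "width": finger opening in mm.
Only numpy, scipy, OpenCV 4.12 (cv2) and the standard library are available. Lean on these libraries where they do the work, as an engineer would, in place of code of your own. Each camera call takes 0.05 s, during which the arm holds its last target.

## Task

Move the returned eyepieces into the dry cabinet: pull the drawer open, ease every eyepiece out of the foam by its protruding end with small twisting wiggles so that the case stays down on the bench, and put them in the drawer together with the desiccant cartridge, none of them on top of another. Then push the drawer fully shut, and leave the humidity dial at 40 %, the longest tick. The filter box stays in its place in the case and the other things on the bench stay where they are.

Things in the scene. Friction and masses are not known exactly. Their poses are not given: they have to be found in the camera images.
- cabinet: Small white dry cabinet fixed to the bench, 240 (x) x 260 (y) x 140 mm high. Origin: centre of its underside; x points from the drawer front to the back, z up. One drawer fills its front (-x) face; the humidity dial is on its top, near the front right corner as the robot sees it. Place and yaw vary.
- drawer (a joint): Opening of the drawer in m: 0 shut, 0.160 fully open; it slides along the cabinet's -x, stays where it is left (about 2 N of friction) and may start slightly open. The drawer's front panel is 12 mm thick, its top 122 mm above the bench.
- drawer_handle (a point): Middle of the drawer's steel bar handle: bar 11 mm thick, 120 mm long along the drawer's y, 35 mm in front of the panel (29 mm clear gap), 102 mm above the bench (38 mm below the cabinet's top). It can be pinched or hooked from above, fingers in front of and behind the bar. Axes as the cabinet's.
- drawer_in (a point): Centre of the drawer's inner floor, 14 mm above the bench; moves with the drawer, axes as the cabinet's. The floor reaches 105 mm to the front (-x, the panel), 101 mm back and 114 mm to each side; side and back walls rise 26 mm. Fully open, the cabinet's front face stands at x = +55 mm here, so the floor from -105 to +55 mm is open from above. The opening into the cabinet is 112 mm high.
- dial (a joint): Angle of the humidity dial in rad: 0 is the 20 % mark (first tick), growing clockwise seen from above, 45 degrees (0.785 rad) for each 10 %, up to the end stop at 4.712 (80 %). The 40 % mark is 1.571. The dial stays where it is left (0.04 N m of friction); it starts somewhere between 50 and 75 %.
- dial_grip (a point): On the dial's upright axis, 177 mm above the bench (37 mm above the cabinet's top), 7 mm below the top of the grey grip bar, 40 x 14 mm and 32 mm high. x lies along the bar, the way its black pointer line points. White ticks on the black disc below: 20 % at the front left seen from the robot, clockwise to 80 % at the front right; 40 %, the longest and broadest tick, at the back left (cabinet +x +y).
- case: Open, loose aluminium carrying case, 270 (x) x 190 (y) x 54 mm high, about 1.5 kg, filled with dark foam; its lid is folded flat on the bench on its -y side (another 190 mm, 30 mm high). Origin: centre of the underside of the box part, without the lid; z up. Four cutouts for eyepieces, some may be empty, and a fifth with the filter box, at (82, 0) mm.
- foam_top (a point): Point on the case, centre of the foam's top face, 54 mm above the bench; axes as the case's. The eyepiece cutouts are 44 (x) x 56 (y) mm and 42 mm deep; foam lips on their +y and -y sides grip the barrel. A straight pull (12 to 20 N) tips the case, and sideways tugs drag it. Twisted to and fro about its axis by 6 to 10 degrees each way, and eased up 2 to 3 mm a twist, an eyepiece comes with a few newtons.
- filter_seat (a point): Point on the case at the centre of the fifth cutout's floor, 12 mm above the bench: where the filter box's underside stands.
- filterbox: Grey plastic filter box, 44 (x) x 60 (y) x 52 mm high, square-edged, standing loosely in the case's fifth cutout, from which it protrudes 10 mm. It stays in the case. Origin: centre of its underside.
- cartridge: Desiccant cartridge: flat aluminium box 60 (x) x 30 (y) x 22 mm high with a perforated top, about 0.12 kg, lying loose on the bench to the robot's left. Origin: centre of its underside.
- labelroll: Bystander: white roll of labels, 72 mm diameter, 50 mm high, standing on end. Origin: centre of its underside.
- carton: Bystander: small closed cardboard carton, 130 x 100 x 70 mm high, to the left of the cabinet. Origin: centre of its underside.
- tapestand: Bystander: grey tape dispenser, 150 x 50 x 80 mm high, on the far part of the bench. Origin: centre of its underside.
- eyepiece1: Telescope eyepiece, 88 mm tall, about 0.14 kg, all alike; at the start upright in the case's cutout at (-82, 37.5) mm, or absent. Underside at 12 mm above the bench, top 46 mm above the foam. Origin: centre of its underside; z along its axis to the rubber end.
- eyepiece1_mid (a point): Middle of eyepiece1, on its axis 44 mm from the underside. From the bottom: steel barrel 38 mm diameter, 44 mm long; hexagonal anti-roll ring 42 mm across flats, 8 mm high; black rubber end 34 mm diameter, 36 mm long, to grip it by.
- eyepiece2: Telescope eyepiece, 88 mm tall, about 0.14 kg, all alike; at the start upright in the case's cutout at (-82, -37.5) mm, or absent. Underside at 12 mm above the bench, top 46 mm above the foam. Origin: centre of its underside; z along its axis to the rubber end.
- eyepiece2_mid (a point): Middle of eyepiece2, on its axis 44 mm from the underside. From the bottom: steel barrel 38 mm diameter, 44 mm long; hexagonal anti-roll ring 42 mm across flats, 8 mm high; black rubber end 34 mm diameter, 36 mm long, to grip it by.
- eyepiece3: Telescope eyepiece, 88 mm tall, about 0.14 kg, all alike; at the start upright in the case's cutout at (-5, 37.5) mm, or absent. Underside at 12 mm above the bench, top 46 mm above the foam. Origin: centre of its underside; z along its axis to the rubber end.
- eyepiece3_mid (a point): Middle of eyepiece3, on its axis 44 mm from the underside. From the bottom: steel barrel 38 mm diameter, 44 mm long; hexagonal anti-roll ring 42 mm across flats, 8 mm high; black rubber end 34 mm diameter, 36 mm long, to grip it by.
- eyepiece4: Telescope eyepiece, 88 mm tall, about 0.14 kg, all alike; at the start upright in the case's cutout at (-5, -37.5) mm, or absent. Underside at 12 mm above the bench, top 46 mm above the foam. Origin: centre of its underside; z along its axis to the rubber end.
- eyepiece4_mid (a point): Middle of eyepiece4, on its axis 44 mm from the underside. From the bottom: steel barrel 38 mm diameter, 44 mm long; hexagonal anti-roll ring 42 mm across flats, 8 mm high; black rubber end 34 mm diameter, 36 mm long, to grip it by.

How it is judged:
By the outcome, as a careful person would: the job done as asked, in the order asked, and still so for the second after the job is handed in, with the robot touching nothing.
Of eyepiece1, eyepiece2, eyepiece3, eyepiece4 only 2 to 3 are there at a start; the rules pass over those that are not, and their reading is None.
At some moment in a run one of cartridge may be knocked a few centimetres aside while the robot is not near it.
Once in a run the grip may slacken for a moment while it holds something.
It also fails if it takes over 210 s, if anything falls off the work surface, if the arm or the gripper's body presses on something with over 40 N, if the wrist force passes 120 N, or if a joint passes its speed limit or range.

## Working session

There is one attempt and no reset: what is moved stays moved. The work goes in short steps, Python scripts to look and compute and a shell command to move; the robot and the scene stay as the last step left them, time stands still between calls to the robot, and variables do not carry over. Pictures are saved under pics/ and viewed, and the job is handed in when it is done.

```bash
ls; mkdir -p pics; python3 - <<'E'
from cell import readout, cams
import cv2
s=readout.read_state(); print(s)
for n in ["scene","side","wrist"]:
    c=cams.get_calibration(n); print(n,c)
    cv2.imwrite(f"pics/{n}0.png",cams.get_image(n))
E
```

```text
pics
{'clock': 0.0, 'qpos': array([ 1.14223483,  0.62938433,  0.03843384,  1.51837478, -0.02698472,
        0.99632118, -0.02001159]), 'qd': array([ 0.00125257, -0.00122024,  0.00200916, -0.00023902, -0.00116601,
        0.00061992,  0.00038262]), 'tau': array([ 1.74781658e-04, -5.63400507e+01,  1.22653484e+00, -1.93451536e+01,
        1.10796030e-02,  1.05549971e-02,  6.05311982e-06]), 'eef_pos': array([ 230.45647026, -607.08867729,  230.36203981]), 'tool_rot': array([-1.55230521,  1.56882655,  1.95205207]), 'force': array([0.10631999, 0.42274879, 0.11040493]), 'torque': array([-0.10072011, -0.0033271 , -0.04719542]), 'width': 85.19008523622259}
scene {'fx': 575.2596492866646, 'fy': 575.2596492866646, 'cx': 319.3439178610745, 'cy': 229.25815541230142, 'R': array([[ 0.45314592,  0.89142656,  0.00417958],
       [ 0.70800086, -0.35704687, -0.60930478],
       [-0.54165816,  0.27906312, -0.7929251 ]]), 't': array([-290.71839126, -362.78480226, 1622.15947244])}
side {'fx': 501.53439566880303, 'fy': 501.53439566880303, 'cx': 318.29588710028474, 'cy': 241.47954565372498, 'R': array([[-0.9988944 , -0.03964035, -0.02527078],
       [-0.00245114,  0.58074467, -0.81408207],
       [ 0.04694637, -0.81312009, -0.58019976]]), 't': array([ 631.07519339,   96.8689411 , 1347.5402992 ])}
wrist {'fx': 371.64829954431775, 'fy': 371.64829954431775, 'cx': 324.739512821236, 'cy': 238.34882324095713, 'R': array([[ 0.35572351, -0.9345877 , -0.00257199],
       [-0.8971091 , -0.34222734,  0.27942032],
       [-0.262023  , -0.09708902, -0.96016544]]), 't': array([-648.32234349,  -35.87581088,  379.60824485])}
```

View pics/scene0.png

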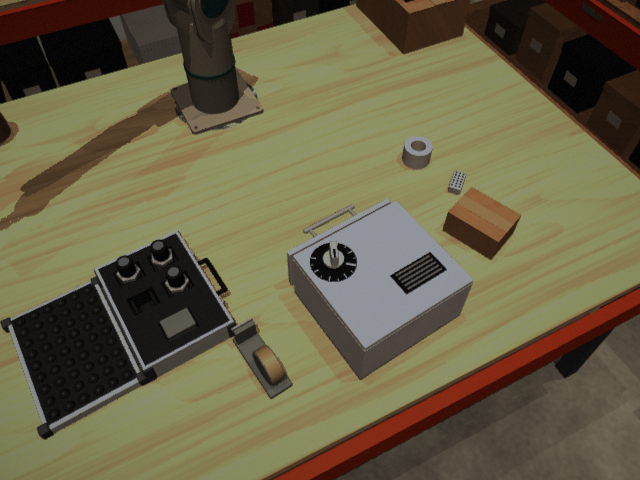

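View pics/side0.png

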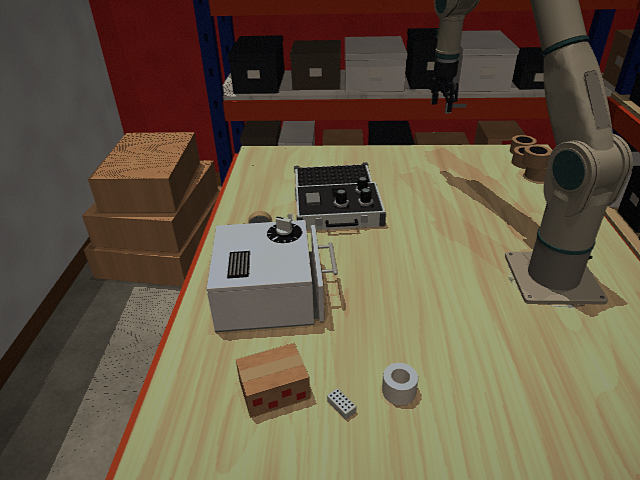

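View pics/wrist0.png

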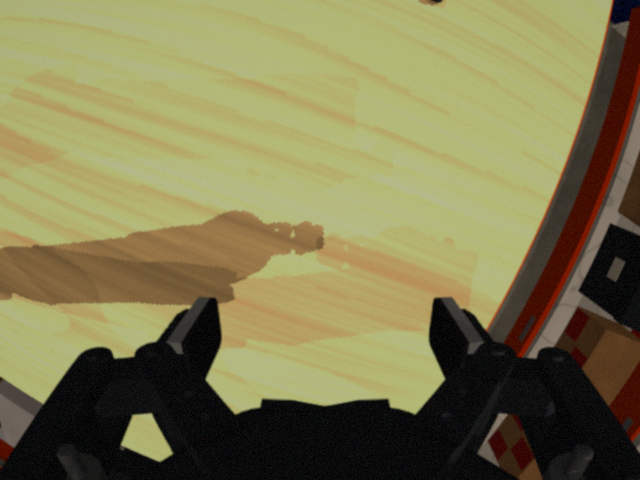

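The scene view shows the case with three eyepieces (rubber tops near (127,263), (160,247), (174,273)) and the filter box at (178,321). The cabinet's dial is at (333,262), the handle at (330,220) and the cartridge at (457,181). I'll zoom in for measuring.

```bash
python3 - <<'E'
import cv2
im=cv2.imread("pics/scene0.png")
cv2.imwrite("pics/z1.png",cv2.resize(im[225:385,80:280],None,fx=4,fy=3.75,interpolation=cv2.INTER_CUBIC)[:600])
cv2.imwrite("pics/z2.png",cv2.resize(im[195:345,280:480],None,fx=4,fy=4,interpolation=cv2.INTER_CUBIC))
cv2.imwrite("pics/z3.png",cv2.resize(im[125:245,390:540],None,fx=5,fy=5,interpolation=cv2.INTER_CUBIC))
E
```

```text
(no output)
```

View pics/z1.png

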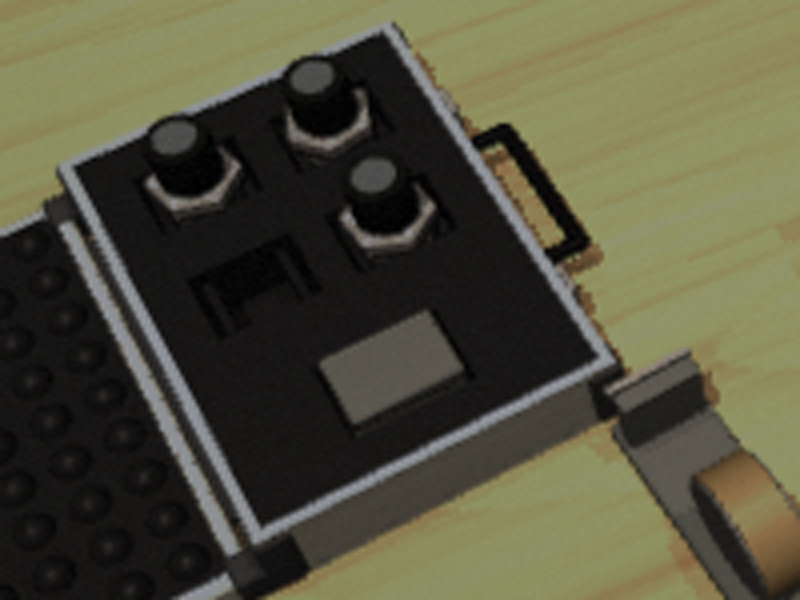

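View pics/z2.png

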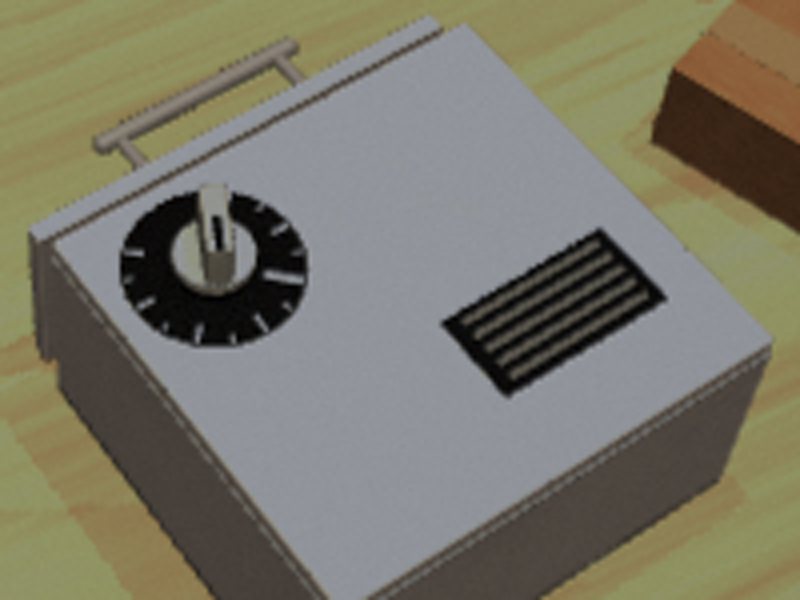

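View pics/z3.png

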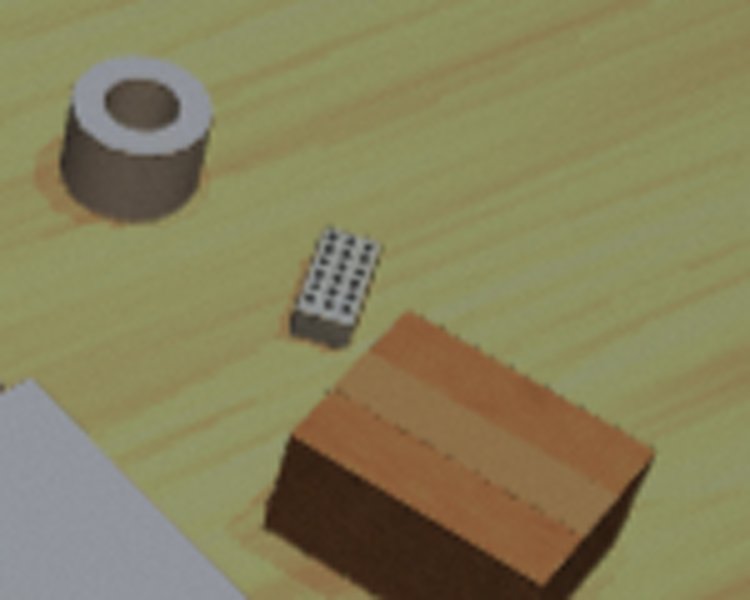

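```bash
cat > h.py <<'E'
import numpy as np
from cell import readout, cams
import cv2
from scipy.spatial.transform import Rotation as Rn
np.set_printoptions(precision=3,suppress=True)
def ray(c,u,v,fish=False):
    R,t=np.array(c["R"]),np.array(c["t"])
    if fish:
        p=np.array([u-c["cx"],v-c["cy"]]);r=np.hypot(*p);th=r/c["fx"]
        d=np.array([*(p/r*np.sin(th) if r>0 else (0,0)),np.cos(th)])
    else: d=np.array([(u-c["cx"])/c["fx"],(v-c["cy"])/c["fy"],1])
    return -R.T@t, R.T@d
def onz(c,u,v,z,fish=False):
    o,d=ray(c,u,v,fish); return o+d*(z-o[2])/d[2]
def proj(c,X,fish=False):
    p=np.array(c["R"])@X+c["t"]
    if fish:
        th=np.arctan2(np.hypot(p[0],p[1]),p[2]);k=th*c["fx"]/np.hypot(p[0],p[1])
        return np.array([p[0]*k+c["cx"],p[1]*k+c["cy"]])
    return np.array([p[0]/p[2]*c["fx"]+c["cx"],p[1]/p[2]*c["fy"]+c["cy"]])
def tool(s=None):
    s=s or readout.read_state()
    return np.array(s["eef_pos"]),Rn.from_euler("xyz",s["tool_rot"]).as_matrix()
def go(target,yang=None):
    """shift in 10cm units along tool axes from measured pose to target TCP; spin to bring tool y to world heading yang(deg)"""
    p,R=tool(); d=R.T@(np.array(target)-p)/100
    out=[d]
    if yang is not None:
        cur=np.degrees(np.arctan2(R[1,1],R[0,1])); 
        # tool x down: positive turn about tool x = clockwise from above
        dy=(yang-cur+90)%180-90; out.append(-dy/45)
    print("clock",round(readout.read_state()["clock"],2),"tcp",p,"yhead",np.degrees(np.arctan2(R[1,1],R[0,1])),"xdir",R[:,0],"GO",*out)
E
python3 - <<'E'
from h import *
c=cams.get_calibration("scene")
def m(l,sc,off,z):
    r=[onz(c,off[0]+a/sc[0],off[1]+b/sc[1],z)[:2] for a,b in l]
    return np.array(r)
k=m([(65,170),(393,28),(612,360),(257,535)],(4,3.75),(80,225),54);print("case",k,k.mean(0),[np.linalg.norm(k[i]-k[i-1]) for i in range(4)])
e=k[3]-k[0];print(np.degrees(np.arctan2(e[1],e[0])))
print("eps",m([(181,135),(315,78),(378,175)],(4,3.75),(80,225),100))
q=m([(55,243),(465,28),(772,345),(330,605)],(4,4),(280,195),140);print("cab",q,q.mean(0),[np.linalg.norm(q[i]-q[i-1]) for i in range(4)])
for e in (q[0]-q[1],q[2]-q[1],q[3]-q[0]):print(np.degrees(np.arctan2(e[1],e[0])))
print("panel122",m([(30,235),(432,15)],(4,4),(280,195),122))
print("handle",m([(100,143),(292,43)],(4,4),(280,195),105))
print("dial disc c",m([(214,268)],(4,4),(280,195),144), "tick",m([(287,277)],(4,4),(280,195),144))
print("bar top",m([(214,188)],(4,4),(280,195),184))
g=m([(328,228),(380,243),(350,322),(292,308)],(5,5),(390,125),22);print("cart",g,g.mean(0))
E
```

```text
case [[ 461.66  -434.372]
 [ 443.377 -248.87 ]
 [ 702.613 -222.672]
 [ 719.24  -407.183]] [ 581.722 -328.274] [np.float64(259.01157882756894), np.float64(186.4009007412103), np.float64(260.55678060377653), np.float64(185.25808033316667)]
6.025529730559841
eps [[ 502.141 -371.394]
 [ 495.881 -299.32 ]
 [ 571.935 -290.471]]
cab [[670.202 -71.525]
 [642.803 180.685]
 [877.119 207.382]
 [899.645 -46.787]] [772.442  67.438] [np.float64(230.77241468257824), np.float64(253.69452224313224), np.float64(235.83206168034314), np.float64(255.16506115430076)]
-83.79982361723523
6.49989203905733
6.153799234911979
panel122 [[648.547 -75.725]
 [614.793 179.38 ]]
handle [[600.429 -13.43 ]
 [585.947 109.96 ]]
dial disc c [[720.807 -10.19 ]] tick [[741.349  18.848]]
bar top [[703.831  -2.309]]
cart [[542.369 430.572]
 [562.373 447.694]
 [598.655 403.829]
 [578.477 383.925]] [570.469 416.505]
```

```bash
python3 - <<'E'
from h import *
go([593,48,200],6.3)
p,R=tool();c=cams.get_calibration("wrist");print("cam in tool",R.T@(-c["R"].T@c["t"]-p))
E
```

```text
clock 0.15 tcp [ 230.52  -607.261  230.598] yhead -69.21452852284251 xdir [-0.001  0.001 -1.   ] GO [ 0.313 -4.839 -5.714] -1.6781006338409448
cam in tool [-142.367   -0.474  -72.193]
```

```bash
for i in 1; do
python3 -m creep '[[[0.05,-0.4,-0.48],0,0],[[0.05,-0.8,-0.95],0,0],[[0.05,-0.8,-0.95],0,0]]'
python3 -m creep '[[[0.05,-0.4,-0.48],0,0],[[0.05,-0.8,-0.95],0,0],[[0.05,-0.8,-0.95],0,0]]'
python3 -m creep '[[[0.05,-0.4,-0.48],0,0],[[0.05,-0.8,-0.95],0,0],[[0.05,-0.8,-0.95],0,0]]'
python3 -m creep '[[[0.05,-0.4,-0.48],0,0],[[0.05,-0.8,-0.95],0,0],[[0.05,-0.8,-0.95],0,0]]'
done; python3 -c "
from h import *
go([593,48,200],6.3)"
```

```text
clock: 0.45
eef_pos: [293.8, -494.4, 225.7]
tool_rot: [-2.147, 1.567, 1.362]
force: [0.6, -0.0, -0.2]
width: 85.5
clock: 0.75
eef_pos: [353.8, -385.8, 221.0]
tool_rot: [-2.061, 1.568, 1.449]
force: [-0.4, -0.9, -0.6]
width: 85.6
clock: 1.05
eef_pos: [414.0, -277.4, 216.1]
tool_rot: [-2.112, 1.568, 1.398]
force: [1.1, 0.4, 0.1]
width: 85.4
clock: 1.35
eef_pos: [474.4, -168.8, 211.1]
tool_rot: [-2.292, 1.568, 1.218]
force: [0.2, -0.6, 0.1]
width: 85.4
clock 1.35 tcp [ 474.394 -168.782  211.132] yhead -68.89747873361665 xdir [ 0.001  0.002 -1.   ] GO [ 0.117 -1.595 -1.887] -1.6710550829692592
```

Spin first while partly moving, then look with the wrist camera.

```bash

python3 -m creep '[[[0.05,-0.4,-0.48],0,0],[[0.1,-0.8,-0.95],0,0.3],[[0.1,-0.8,-0.95],0,0.65],[[0.1,-0.8,-0.95],-0.2,0.65],[[0.1,-0.8,-0.95],-0.4,0.65],[[0.1,-0.8,-0.95],-0.6,0.65],[[0.1,-0.8,-0.95],-0.8,0.65],[[0.1,-0.8,-0.95],-1,0.65],[[0.1,-0.8,-0.95],-1,0.65]]'
python3 -m creep '[[[0,0,0],-0.2,0.65],[[0,0,0],-0.4,0.65],[[0,0,0],-0.67,0.65],[[0,0,0],-0.67,0.65],[[0,0,0],-0.67,0.65]]'
python3 -c "
from h import *
go([593,48,200],6.3)
cv2.imwrite('pics/w1.png',cams.get_image('wrist'))
cv2.imwrite('pics/s1.png',cams.get_image('side'))"
```

```text
clock: 2.25
eef_pos: [532.7, -65.2, 201.1]
tool_rot: [-1.909, 1.57, 2.382]
force: [0.7, -0.6, 0.2]
width: 29.5
clock: 2.75
eef_pos: [532.7, -65.3, 201.1]
tool_rot: [-2.227, 1.57, 2.586]
force: [-0.5, -0.1, -0.4]
width: 29.7
clock 2.75 tcp [532.657 -65.348 201.123] yhead 5.808762627193073 xdir [-0.  0. -1.] GO [ 0.011  0.715 -1.067] -0.010916386062376028
```

View pics/w1.png

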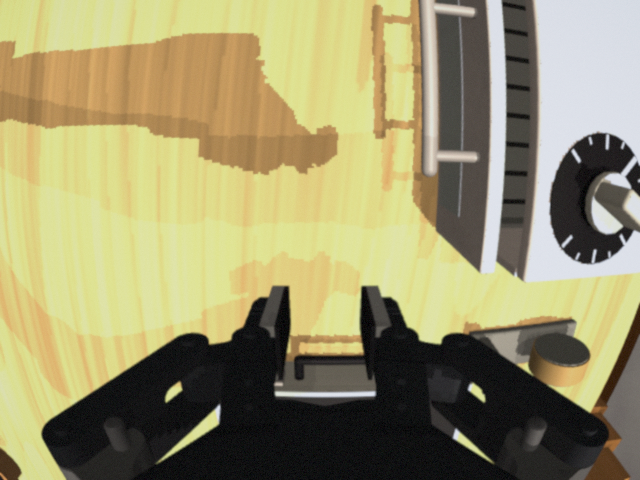

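The wrist view shows the handle bar at columns 424–437, running from off the top edge to its end at (430,172). The drawer is slightly open. Next I'll move above the handle and measure the bar there.

```bash
python3 -c "
from h import *
c=cams.get_calibration('wrist')
for uv in [(430,170),(430,90),(431,10)]: print(onz(c,*uv,102,True))
for uv in [(494,268),(526,278)]: print(onz(c,*uv,122,True),onz(c,*uv,140,True))
"
python3 -m creep '[[[0,0.36,-0.5],0,0.65],[[0,0.72,-1],0,0.65],[[0,0.72,-1],0,0.65],[[0,0.72,-1],0,0.65]]'
python3 -c "
from h import *
go([593,48,83],6.3)
cv2.imwrite('pics/w2.png',cams.get_image('wrist'))"
```

```text
[598.617  -9.237 102.   ]
[591.881  43.947 102.   ]
[587.783 100.495 102.   ]
[650.716 -67.126 122.   ] [640.621 -61.162 140.   ]
[679.649 -72.67  122.   ] [667.204 -66.255 140.   ]
clock: 3.25
eef_pos: [595.5, 47.3, 201.4]
tool_rot: [2.557, 1.567, 1.094]
force: [-0.6, 0.2, 0.5]
width: 29.8
clock 3.25 tcp [595.476  47.31  201.365] yhead 6.171805513750789 xdir [ 0.002  0.003 -1.   ] GO [ 1.184 -0.026 -0.006] -0.002848766361093643
```

View pics/w2.png

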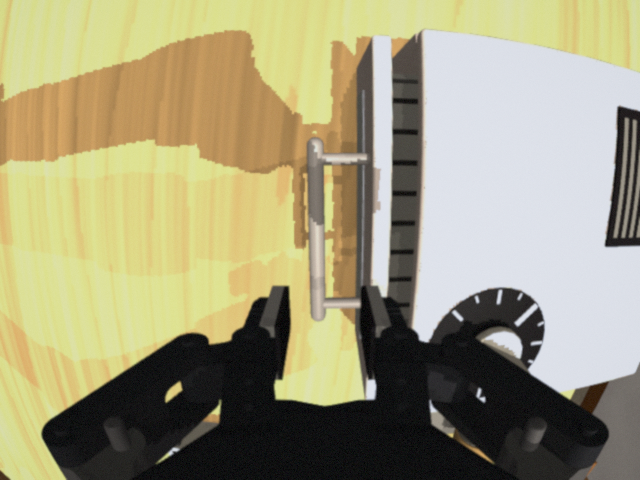

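The bar is centred under the jaws, from (315,140) to (319,318).

```bash
python3 -c "
from h import *
c=cams.get_calibration('wrist')
a=onz(c,315,140,102,True);b=onz(c,319,316,102,True);print(a,b,(a+b)/2)
d=a-b;print(np.linalg.norm(d),np.degrees(np.arctan2(-d[0],d[1])))
for uv in [(423,32),(415,240)]: print('cabtop front',onz(c,*uv,140,True))
for uv in [(391,38),(391,240)]: print('panel back top?',onz(c,*uv,122,True))
go([*((a+b)/2)[:2],83],6.3)
"
```

```text
[581.98 110.6  102.  ] [597.262 -13.411 102.   ] [589.621  48.595 102.   ]
124.94906584508311 7.025281840944531
cabtop front [635.407 180.614 140.   ]
cabtop front [646.364  61.37  140.   ]
panel back top? [620.514 178.772 122.   ]
panel back top? [636.042  54.944 122.   ]
clock 3.3 tcp [594.321  43.992 201.074] yhead 6.0323675694295 xdir [-0.     0.001 -1.   ] GO [ 1.181 -0.042 -0.05 ] -0.005947387346011131
```

```bash

python3 -m creep '[[[0.4,-0.04,-0.04],0,0.65],[[0.8,-0.04,-0.04],0,0.65],[[1,-0.04,-0.04],0,0.65],[[1,-0.04,-0.04],0,0.65]]'
python3 -m creep '[[[0.1,0,0],0,0.65],[[0.18,0,0],0,0.65],[[0.18,0,0],0,0.65]]'
python3 -c "
from h import *
go([591,48,83],6.3)
cv2.imwrite('pics/w3.png',cams.get_image('wrist'))"
```

```text
clock: 3.7
eef_pos: [586.6, 42.8, 98.4]
tool_rot: [-1.334, 1.563, -2.804]
force: [-0.6, -0.5, -0.9]
width: 29.7
clock: 4.0
eef_pos: [589.6, 44.9, 83.2]
tool_rot: [-0.61, 1.57, -2.078]
force: [-1.3, 1.1, -0.1]
width: 30.1
clock 4.0 tcp [589.599  44.877  83.191] yhead 5.8982463882415805 xdir [-0. -0. -1.] GO [ 0.002  0.017 -0.03 ] -0.008927858039076062
```

View pics/w3.png

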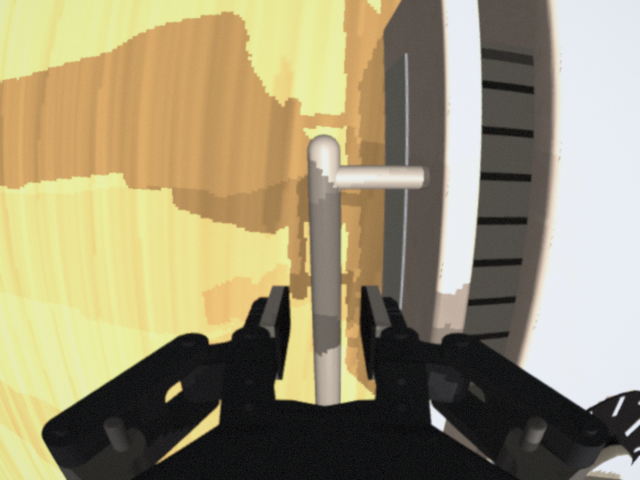

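The bar lies between the two fingers at column 325. Close on it and pull.

```bash

python3 -m creep '[[[0,0,0],0,0.8],[[0,0,0],0,1],[[0,0,0],0,1],[[0,0,0],0,1],[[0,0,0],0,1]]'
python3 -m creep '[[[0,-0.05,0],0,1],[[0,-0.15,0],0,1],[[0,-0.25,0],0,1],[[0,-0.35,0],0,1],[[0,-0.45,0],0,1],[[0,-0.55,0],0,1],[[0,-0.65,0],0,1],[[0,-0.75,0],0,1],[[0,-0.85,0],0,1],[[0,-0.95,0],0,1],[[0,-1,0],0,1],[[0,-1,0],0,1]]'

```

```text
clock: 4.55
eef_pos: [590.2, 45.4, 84.1]
tool_rot: [1.43, 1.569, -0.037]
force: [-1.6, 0.8, 6.1]
width: 9.1
clock: 5.75
eef_pos: [488.7, 33.2, 84.1]
tool_rot: [-0.498, 1.568, -1.966]
force: [-1.2, -4.6, 11.5]
width: 8.6
```

```bash

python3 -m creep '[[[0,-0.1,0],0,1],[[0,-0.2,0],0,1],[[0,-0.3,0],0,1],[[0,-0.33,0],0,1],[[0,-0.33,0],0,1]]'
python3 -m creep '[[[0,-0.03,0],0,1],[[0,-0.06,0],0,1],[[0,-0.06,0],0,1]]'
python3 -m creep '[[[0,-0.03,0],0,1],[[0,-0.06,0],0,1],[[0,-0.06,0],0,1]]'

```

```text
clock: 6.25
eef_pos: [456.0, 29.3, 84.0]
tool_rot: [-0.462, 1.568, -1.931]
force: [-0.5, -5.3, 11.2]
width: 8.7
clock: 6.55
eef_pos: [450.9, 28.7, 84.1]
tool_rot: [-0.034, 1.568, -1.502]
force: [0.8, -6.4, 9.6]
width: 8.7
clock: 6.85
eef_pos: [444.9, 27.9, 84.0]
tool_rot: [-0.062, 1.568, -1.531]
force: [1.8, -6.8, 9.8]
width: 8.9
```

```bash

python3 -m creep '[[[0,-0.03,0],0,1],[[0,-0.06,0],0,1],[[0,-0.06,0],0,1]]'
python3 -m creep '[[[0,-0.03,0],0,1],[[0,-0.06,0],0,1],[[0,-0.06,0],0,1]]'

```

```text
clock: 7.15
eef_pos: [444.4, 28.0, 84.1]
tool_rot: [1.451, 1.561, -0.019]
force: [11.0, -8.3, -2.3]
width: 8.7
clock: 7.45
eef_pos: [444.5, 28.1, 84.3]
tool_rot: [1.606, 1.551, 0.135]
force: [23.5, -8.7, -17.8]
width: 8.9
```

```bash

python3 -m creep '[[[0,0.09,0],0,1],[[0,0.09,0],0,0.8],[[0,0.09,0],0,0.65],[[0,0.09,0],0,0.65],[[0,0.09,0],0,0.65]]'
python3 -m creep '[[[-0.3,0,0],0,0.65],[[-0.7,0,0],0,0.65],[[-1,0,0],0,0.65],[[-1,0,0],0,0.65]]'
python3 -m creep '[[[-0.3,0,0],0,0.65],[[-0.6,0,0],0,0.65],[[-0.6,0,0],0,0.65]]'
python3 -c "
from h import *
go([570,416,200],6.3)
im=cams.get_image('wrist')
cv2.imwrite('pics/w4.png',im)
im=cams.get_image('scene');cv2.imwrite('pics/s4.png',im)
"
```

```text
clock: 7.95
eef_pos: [441.4, 30.2, 83.1]
tool_rot: [-1.701, 1.569, 3.116]
force: [0.5, -0.8, 0.1]
width: 29.7
clock: 8.35
eef_pos: [444.5, 30.5, 186.5]
tool_rot: [1.564, 1.564, 0.097]
force: [0.4, -0.6, -1.3]
width: 30.3
clock: 8.65
eef_pos: [444.1, 30.5, 245.6]
tool_rot: [1.524, 1.565, 0.057]
force: [-0.4, -0.1, -0.6]
width: 30.3
clock 8.65 tcp [444.083  30.464 245.558] yhead 5.934362996691237 xdir [ 0.005  0.    -1.   ] GO [ 0.464  1.649 -3.705] -0.008125266740194724
```

View pics/w4.png

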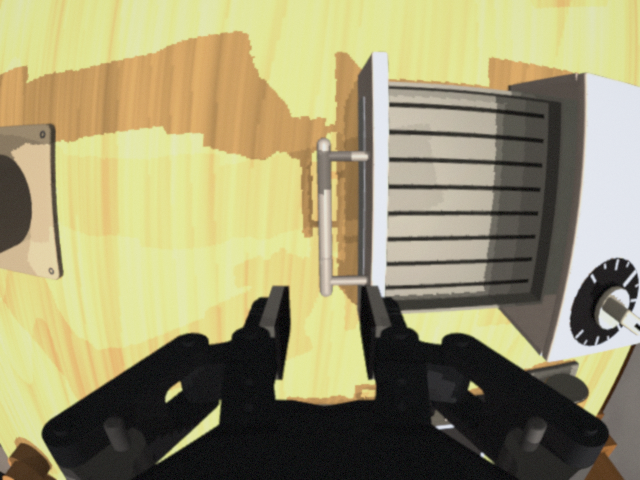

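View pics/s4.png

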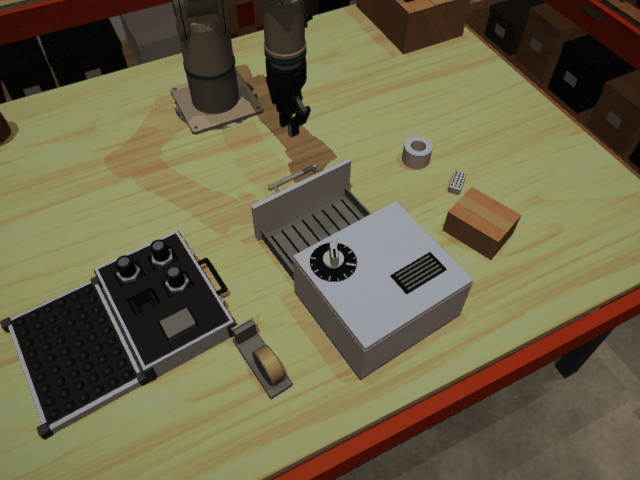

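The drawer is fully open and empty. In the scene view the cartridge is still at (457,181). Moving to it.

```bash

python3 -m creep '[[[0,0.2,-0.46],0,0.4],[[0,0.4,-0.92],0,0.4],[[0,0.4,-0.92],0,0.4]]'
python3 -m creep '[[[0,0.2,-0.46],0,0.4],[[0,0.4,-0.92],0,0.4],[[0,0.4,-0.92],0,0.4]]'
python3 -m creep '[[[0,0.2,-0.46],0,0.4],[[0,0.4,-0.92],0,0.4],[[0,0.4,-0.92],0,0.4]]'
python3 -m creep '[[[0.1,0.2,-0.2],-0.19,0.4],[[0.2,0.4,-0.4],-0.38,0.4],[[0.3,0.4,-0.5],-0.57,0.4],[[0.3,0.4,-0.5],-0.73,0.4],[[0.3,0.4,-0.5],-0.73,0.4],[[0.3,0.4,-0.5],-0.73,0.4]]'
python3 -c "
from h import *
go([570,416,200],40)
im=cams.get_image('wrist')
cv2.imwrite('pics/w5.png',im)
"
```

```text
clock: 9.05
eef_pos: [473.2, 133.4, 242.1]
tool_rot: [3.02, 1.565, 1.563]
force: [0.0, -0.4, -0.7]
width: 51.4
clock: 9.35
eef_pos: [502.5, 229.0, 241.7]
tool_rot: [-3.053, 1.565, 1.772]
force: [-1.6, 0.2, -0.3]
width: 51.4
clock: 9.65
eef_pos: [531.9, 324.1, 241.2]
tool_rot: [-2.812, 1.565, 2.011]
force: [-0.6, 0.5, -0.2]
width: 51.2
clock: 10.25
eef_pos: [567.6, 369.4, 212.1]
tool_rot: [-1.427, 1.568, -2.325]
force: [-0.7, 0.5, 0.3]
width: 51.4
clock 10.25 tcp [567.646 369.412 212.063] yhead 38.59575895585262 xdir [-0.002 -0.002 -1.   ] GO [ 0.12   0.309 -0.349] -0.031205356536608518
```

View pics/w5.png

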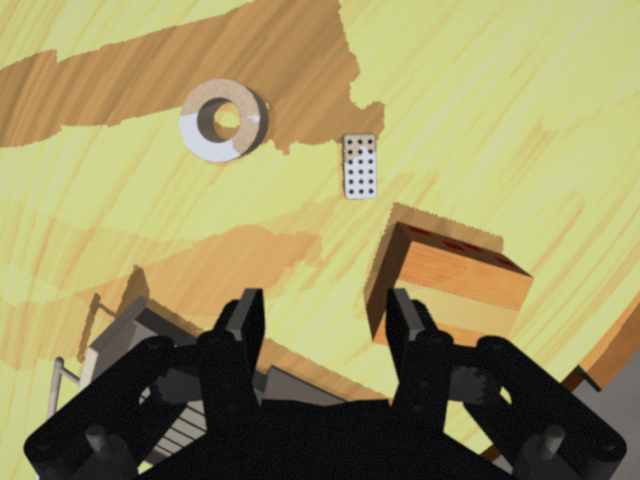

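The cartridge has corners at (344,135), (376,135), (377,198) and (346,198), nearly aligned with the jaws. The carton's nearest corner is around (408,222).

```bash
python3 -c "
from h import *
c=cams.get_calibration('wrist')
g=np.array([onz(c,*uv,22,True)[:2] for uv in [(344,135),(376,135),(377,198),(346,198)]]);print(g,g.mean(0))
for a,b in ((0,3),(1,2),(0,1)): d=g[b]-g[a];print(np.linalg.norm(d),np.degrees(np.arctan2(d[1],d[0])))
print('carton',onz(c,412,242,70,True),onz(c,394,208,0,True),onz(c,408,224,70,True), onz(c,374,341,0,True))
print('roll',onz(c,219,120,50,True))
go([*g.mean(0),100],38)
"
```

```text
[[538.684 435.356]
 [560.673 453.589]
 [598.194 410.13 ]
 [576.123 392.205]] [568.419 422.82 ]
57.128870398719904 -49.054279410285346
57.41562008097724 -49.19360054049722
28.56467746114831 39.6659729107381
carton [633.705 403.311  70.   ] [622.711 412.22    0.   ] [620.899 412.417  70.   ] [706.824 286.226   0.   ]
roll [447.548 381.71   50.   ]
clock 10.3 tcp [567.872 369.661 212.642] yhead 38.6078246014091 xdir [-0.001 -0.001 -1.   ] GO [ 1.126  0.337 -0.413] 0.01350721336464681
```

```bash

python3 -m creep '[[[0.3,0.32,-0.4],-0.02,0.4],[[0.7,0.32,-0.4],-0.02,0.4],[[1,0.32,-0.4],-0.02,0.4],[[1,0.32,-0.4],-0.02,0.4],[[1,0.32,-0.4],-0.02,0.4]]'
python3 -c "
from h import *
go([569,421,100],40)
im=cams.get_image('wrist')
cv2.imwrite('pics/w6.png',im)
"
```

```text
clock: 10.8
eef_pos: [568.3, 421.6, 113.8]
tool_rot: [-0.025, 1.57, -0.904]
force: [0.6, 0.7, -0.1]
width: 51.4
clock 10.8 tcp [568.267 421.555 113.845] yhead 39.592650835803376 xdir [ 0. -0. -1.] GO [0.138 0.002 0.009] -0.00905220364881403
```

View pics/w6.png

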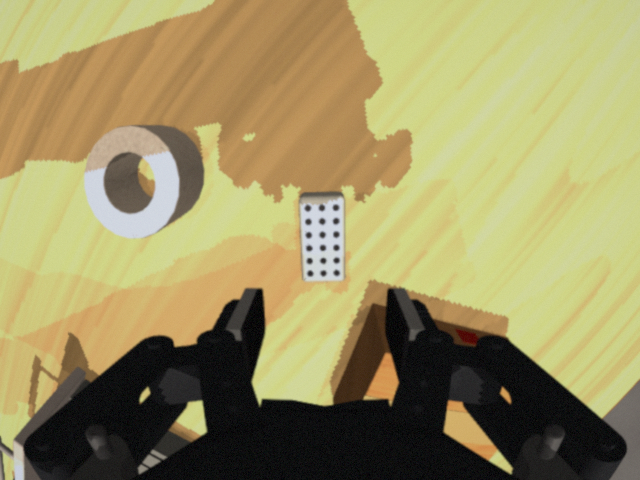

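```bash
python3 -c "
from h import *
c=cams.get_calibration('wrist')
a=onz(c,322.5,239,22,True);print(a,onz(c,322,195,22,True),onz(c,322,280,22,True))
go([a[0],a[1],3],40)
print('carton',onz(c,385,302,70,True))
"
```

```text
[567.73  424.104  22.   ] [548.753 446.571  22.   ] [586.112 401.294  22.   ]
clock 10.85 tcp [568.992 422.307 115.248] yhead 39.59644507879779 xdir [ 0.002  0.001 -1.   ] GO [ 1.122 -0.001 -0.022] -0.008967887137826994
carton [609.646 428.904  70.   ]
```

```bash

python3 -m creep '[[[0.3,0,-0.02],-0.01,0.4],[[0.6,0,-0.02],-0.01,0.4],[[0.9,0,-0.02],-0.01,0.4],[[1,0,-0.02],-0.01,0.4],[[1,0,-0.02],-0.01,0.4]]'
python3 -c "
from h import *
go([567.7,424,4],40)"
```

```text
clock: 11.35
eef_pos: [567.0, 423.3, 13.8]
tool_rot: [-0.012, 1.571, -0.883]
force: [0.3, 0.4, 0.3]
width: 51.6
clock 11.35 tcp [566.984 423.255  13.768] yhead 40.08120926930213 xdir [ 0. -0. -1.] GO [ 0.098  0.01  -0.001] 0.0018046504289360302
```

```bash

python3 -m creep '[[[0.09,0.01,0],0,0.4],[[0.09,0.01,0],0,0.5],[[0.09,0.01,0],0,0.7],[[0.09,0.01,0],0,1],[[0.09,0.01,0],0,1],[[0.09,0.01,0],0,1],[[0.09,0.01,0],0,1]]'
python3 -m creep '[[[-0.2,0,0],0,1],[[-0.5,0,0],0,1],[[-0.8,0,0],0,1],[[-1,0,0],0,1],[[-1,0,0],0,1]]'
python3 -m creep '[[[-0.3,0,0],0,1],[[-0.7,0,0],0,1],[[-1,0,0],0,1],[[-1,0,0],0,1]]'
python3 -c "
from h import *
go([567.7,424,4],40)
cv2.imwrite('pics/w7.png',cams.get_image('wrist'))
p,R=tool()
th=np.radians(6.3);ex=np.array([np.cos(th),np.sin(th)]);ey=np.array([-ex[1],ex[0]])
D=np.array([596,49])
t=D+ex*-25+ey*80;print(t)
go([*t,200],6.3)
"
```

```text
clock: 12.05
eef_pos: [568.0, 424.8, 5.7]
tool_rot: [1.524, 1.569, 0.653]
force: [-0.5, -0.5, 6.6]
width: 28.6
clock: 12.55
eef_pos: [569.1, 426.1, 108.9]
tool_rot: [1.61, 1.564, 0.74]
force: [0.3, 0.8, -1.8]
width: 28.6
clock: 12.95
eef_pos: [568.9, 426.2, 208.8]
tool_rot: [1.628, 1.563, 0.757]
force: [0.5, 0.3, -1.7]
width: 28.4
clock 12.95 tcp [568.871 426.169 208.758] yhead 40.11748949001633 xdir [ 0.006  0.005 -1.   ] GO [ 2.047 -0.039  0.01 ] 0.0026108775559186546
[562.372 125.774]
clock 13.0 tcp [567.865 424.856 205.957] yhead 40.12921116814757 xdir [ 0.002  0.002 -1.   ] GO [ 0.053 -1.97   2.251] 0.7517602481810571
```

View pics/w7.png

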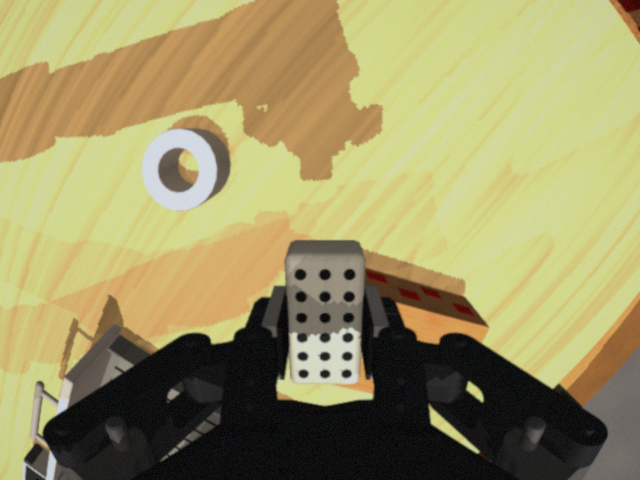

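The cartridge is held squarely between the pads. Moving it to the drawer.

```bash

python3 -m creep '[[[0,-0.3,0.35],0,1],[[0,-0.66,0.75],0,1],[[0,-0.66,0.75],0,1]]'
python3 -m creep '[[[0,-0.3,0.35],0,1],[[0,-0.66,0.75],0,1],[[0,-0.66,0.75],0,1]]'
python3 -m creep '[[[0,-0.3,0.35],0,1],[[0,-0.65,0.75],0.19,1],[[0,-0.65,0.75],0.38,1],[[0,-0.65,0.75],0.57,1],[[0,-0.65,0.75],0.75,1],[[0,-0.65,0.75],0.75,1]]'
python3 -c "
from h import *
go([562.4,125.8,19],6.3)
cv2.imwrite('pics/w8.png',cams.get_image('wrist'))
c=cams.get_calibration('wrist')
"
```

```text
clock: 13.3
eef_pos: [565.9, 313.3, 201.0]
tool_rot: [-1.008, 1.558, -1.887]
force: [0.6, -1.5, -1.3]
width: 28.5
clock: 13.6
eef_pos: [562.9, 213.7, 201.3]
tool_rot: [-1.138, 1.559, -2.018]
force: [1.1, -0.8, -2.4]
width: 28.7
clock: 14.2
eef_pos: [560.7, 124.6, 202.8]
tool_rot: [-1.223, 1.568, -2.683]
force: [0.1, -0.5, -1.8]
width: 28.2
clock 14.2 tcp [560.716 124.646 202.789] yhead 6.338224659216307 xdir [-0.003 -0.001 -1.   ] GO [ 1.838  0.024 -0.012] 0.0008494368714735856
```

View pics/w8.png

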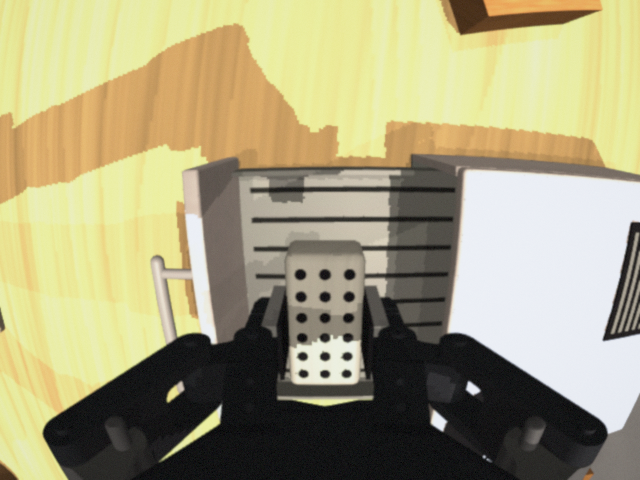

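```bash
python3 -c "
from h import *
c=cams.get_calibration('wrist')
th=np.radians(6.3);ex=np.array([np.cos(th),np.sin(th)]);ey=np.array([-ex[1],ex[0]]);D=np.array([596,49])
for n,uv,z in [('wall +y top',(330,175),40),('panel foot',(240,210),14),('panel top',(207,310),122),('cab front top',(460,200),140),('cab corner',(458,170),140)]:
  p=onz(c,*uv,z,True); q=p[:2]-D; print(n,p,'drawer',q@ex,q@ey)
"
```

```text
wall +y top [561.479 162.483  40.   ] drawer -21.859588819255066 116.58581773022438
panel foot [483.122 118.609  14.   ] drawer -104.55733349301919 81.57517942377667
panel top [485.232  70.586 122.   ] drawer -107.73056348994277 33.61094406922157
cab front top [636.259 169.431 140.   ] drawer 53.230936878315326 115.28632213820607
cab corner [631.758 186.614 140.   ] drawer 50.64339400649933 132.85871690758384
```

```bash

python3 -m creep '[[[0.3,0.02,-0.01],0,1],[[0.6,0.02,-0.01],0,1],[[0.9,0.02,-0.01],0,1],[[1,0.02,-0.01],0,1],[[1,0.02,-0.01],0,1]]'
python3 -m creep '[[[0.2,0,0],0,1],[[0.4,0,0],0,1],[[0.6,0,0],0,1],[[0.7,0,0],0,1],[[0.7,0,0],0,1]]'
python3 -c "
from h import *
go([562.4,125.8,19],6.3)"

```

```text
clock: 14.75
eef_pos: [562.2, 126.2, 102.5]
tool_rot: [-1.49, 1.567, -2.947]
force: [-0.7, -0.3, -1.6]
width: 28.8
clock: 15.25
eef_pos: [563.6, 126.5, 34.2]
tool_rot: [-1.494, 1.57, -2.952]
force: [-0.8, -0.7, -1.5]
width: 28.9
clock 15.25 tcp [563.551 126.497  34.159] yhead 6.423812940907597 xdir [-0.001 -0.    -1.   ] GO [ 0.152 -0.012  0.006] 0.0027513986868355133
```

```bash

python3 -m creep '[[[0.06,0,0],0,1],[[0.11,0,0],0,1],[[0.14,0,0],0,1],[[0.14,0,0],0,1]]'

```

```text
clock: 15.65
eef_pos: [563.5, 126.4, 20.2]
tool_rot: [-1.15, 1.571, -2.609]
force: [-0.2, -0.2, -1.8]
width: 28.5
```

```bash

python3 -m creep '[[[0.01,0,0],0,1],[[0.02,0,0],0,1],[[0.02,0,0],0,1]]'
python3 -m creep '[[[0,0,0],0,0.8],[[0,0,0],0,0.6],[[0,0,0],0,0.5],[[0,0,0],0,0.5]]'
python3 -m creep '[[[-0.3,0,0],0,0.5],[[-0.7,0,0],0,0.5],[[-1,0,0],0,0.5],[[-1,0,0],0,0.5]]'
python3 -m creep '[[[-0.4,0,0],0,0.3],[[-0.7,0,0],0,0.3],[[-0.9,0,0],0,0.3],[[-0.9,0,0],0,0.3]]'
python3 -c "
from h import *
cv2.imwrite('pics/w9.png',cams.get_image('wrist'))
go([496.5,-299.3,180],51)"

```

```text
clock: 15.95
eef_pos: [564.4, 126.6, 19.7]
tool_rot: [1.492, 1.569, 0.032]
force: [-2.0, -0.4, 6.9]
width: 28.8
clock: 16.35
eef_pos: [563.7, 126.5, 18.4]
tool_rot: [1.897, 1.571, 0.438]
force: [0.2, 0.9, -0.7]
width: 42.6
clock: 16.75
eef_pos: [566.5, 127.5, 122.4]
tool_rot: [1.751, 1.563, 0.292]
force: [0.7, 0.2, -0.6]
width: 42.8
clock: 17.15
eef_pos: [565.2, 127.0, 210.4]
tool_rot: [1.714, 1.566, 0.255]
force: [0.4, 0.6, 0.4]
width: 59.9
clock 17.2 tcp [564.058 126.441 208.694] yhead 6.371975272489445 xdir [ 0.002  0.    -1.   ] GO [ 0.285 -1.144  4.156] -0.9917338828335681
```

View pics/w9.png

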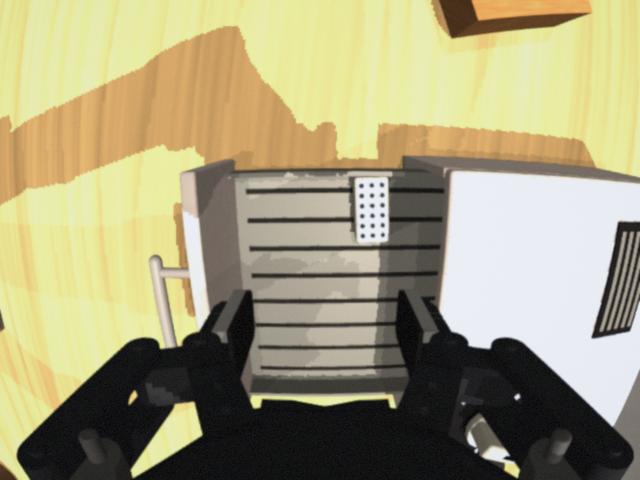

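```bash
python3 -c "
from h import *
c=cams.get_calibration('wrist')
th=np.radians(6.3);ex=np.array([np.cos(th),np.sin(th)]);ey=np.array([-ex[1],ex[0]]);D=np.array([596,49])
for uv in [(356,178),(388,178),(388,243),(356,241)]:
  p=onz(c,*uv,36,True); q=p[:2]-D; print(p,'drawer',q@ex,q@ey)
"
python3 -m creep '[[[0,-0.15,0.42],0,0.3],[[0,-0.27,1],0,0.3],[[0,-0.27,1],0,0.3]]'
python3 -m creep '[[[0,-0.15,0.42],0,0.3],[[0,-0.27,1],0,0.3],[[0,-0.27,1],0,0.3]]'
python3 -m creep '[[[0,-0.15,0.42],0,0.3],[[0,-0.27,1],0,0.3],[[0,-0.27,1],0,0.3]]'
python3 -m creep '[[[0,-0.15,0.42],0,0.3],[[0,-0.27,0.8],0,0.3],[[0,-0.27,0.8],0,0.3],[[0,-0.27,0.8],0,0.3]]'
python3 -c "
from h import *
cv2.imwrite('pics/w10.png',cams.get_image('wrist'))
go([496.5,-299.3,180],6.3)"

```

```text
[588.113 163.218  36.   ] drawer 4.69459081817413 114.3938379691184
[615.567 166.687  36.   ] drawer 32.36292849668097 114.82898036687617
[624.389 109.018  36.   ] drawer 34.803446643790295 56.540569824203324
[595.456 107.677  36.   ] drawer 5.898450541674758 58.3827130965021
clock: 17.5
eef_pos: [545.7, 16.1, 205.8]
tool_rot: [-0.898, 1.563, -2.365]
force: [1.2, 0.3, -0.2]
width: 60.1
clock: 17.8
eef_pos: [529.8, -85.9, 206.1]
tool_rot: [-1.002, 1.564, -2.471]
force: [0.2, -0.8, 0.7]
width: 59.5
clock: 18.1
eef_pos: [514.0, -187.8, 206.3]
tool_rot: [-1.023, 1.566, -2.491]
force: [-0.5, -0.9, -0.3]
width: 60.3
clock: 18.5
eef_pos: [497.7, -263.4, 206.8]
tool_rot: [-2.334, 1.568, 2.487]
force: [0.5, 0.4, -0.5]
width: 59.8
clock 18.55 tcp [ 498.345 -262.014  207.158] yhead 6.395502972947503 xdir [-0.001  0.002 -1.   ] GO [ 0.271 -0.06   0.369] 0.0021222882877222245
```

View pics/w10.png

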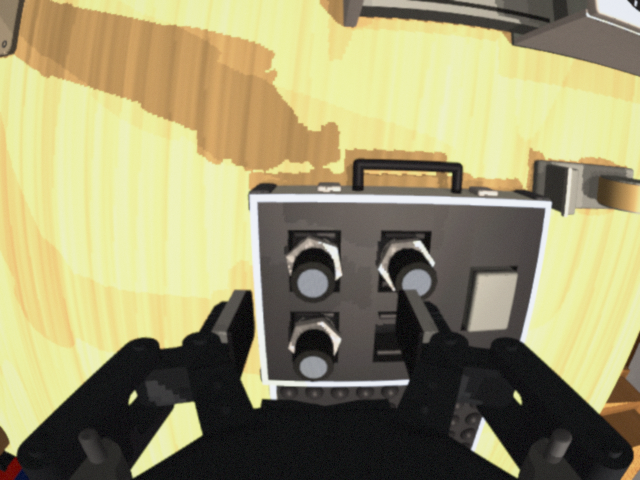

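The three eyepieces' rubber tops are at (313,284), (413,279) and (315,367), and the fourth cutout is empty. The cartridge lies flat in the drawer but about 40 mm further back than where I released it, probably the announced knock. I'll keep eyepieces at drawer x ≈ -50, clear of it.

```bash
python3 -c "
from h import *
c=cams.get_calibration('wrist')
for uv in [(313,284),(413,279),(315,366)]: print(onz(c,*uv,100,True))
k=np.array([onz(c,*uv,54,True)[:2] for uv in [(255,200),(548,206),(519,388),(267,382)]]);print(k,k.mean(0))
e=onz(c,313,284,100,True)
go([e[0],e[1],67],6.3)
"

```

```text
[ 494.699 -297.73   100.   ]
[ 567.662 -286.094  100.   ]
[ 503.568 -370.437  100.   ]
[[ 440.542 -249.567]
 [ 701.478 -221.631]
 [ 738.001 -425.316]
 [ 460.278 -430.237]] [ 585.075 -331.688]
clock 18.55 tcp [ 498.345 -262.014  207.158] yhead 6.395502972947503 xdir [-0.001  0.002 -1.   ] GO [ 1.401 -0.074  0.354] 0.0021222882877222245
```

```bash

python3 -m creep '[[[0.2,-0.07,0.36],0,0.3],[[0.6,-0.07,0.36],0,0.3],[[0.6,-0.07,0.36],0,0.3],[[0.6,-0.07,0.36],0,0.3]]'
python3 -c "
from h import *
cv2.imwrite('pics/w11.png',cams.get_image('wrist'))
go([495.5,-298.5,70],6.3)"

```

```text
clock: 18.95
eef_pos: [496.1, -297.2, 148.1]
tool_rot: [-2.81, 1.568, 2.017]
force: [0.6, -0.0, 1.3]
width: 59.8
clock 19.0 tcp [ 497.053 -297.769  149.24 ] yhead 6.562147475342572 xdir [ 0.001  0.001 -1.   ] GO [ 0.792 -0.017  0.006] 0.005825499452057178
```

View pics/w11.png

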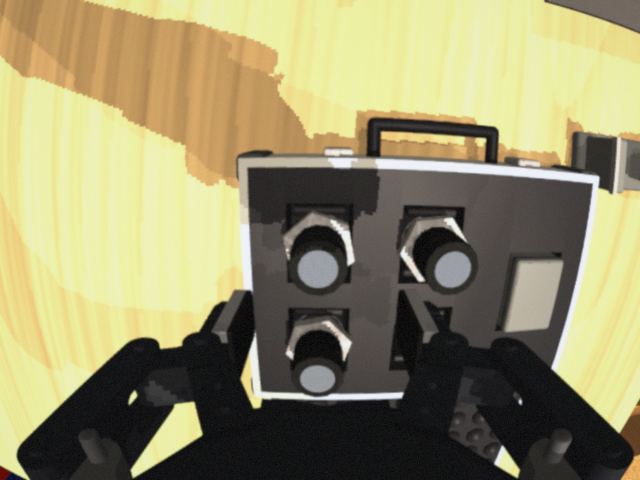

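```bash
python3 -c "
from h import *
c=cams.get_calibration('wrist')
p,R=tool();print(proj(c,p,True),proj(c,p-R[:,0]*19,True),proj(c,[p[0],p[1],100],True))
for uv in [(319,268),(453,268),(318,377)]: print(onz(c,*uv,100,True))
"
```

```text
[322.418 307.03 ] [322.154 329.339] [322.776 266.698]
[ 495.074 -298.77   100.   ]
[ 571.531 -290.692  100.   ]
[ 502.564 -373.113  100.   ]
```

```bash

python3 -m creep '[[[0.25,-0.02,0.01],0,0.3],[[0.5,-0.02,0.01],0,0.3],[[0.7,-0.02,0.01],0,0.3],[[0.78,-0.02,0.01],0,0.3],[[0.78,-0.02,0.01],0,0.3],[[0.78,-0.02,0.01],0,0.3]]'
python3 -c "
from h import *
go([495.3,-299,70],6.3)"

```

```text
clock: 19.6
eef_pos: [495.1, -300.9, 71.8]
tool_rot: [1.085, 1.568, -0.373]
force: [-0.1, 0.2, -0.1]
width: 60.0
clock 19.6 tcp [ 495.066 -300.921   71.825] yhead 6.427520985061013 xdir [ 0.002 -0.001 -1.   ] GO [ 0.018  0.004 -0.019] 0.002833799668022468
```

Correct the sideways offset by 2 mm and close.

```bash

python3 -m creep '[[[0.01,0,-0.02],0,0.3],[[0.01,0,-0.02],0,0.4],[[0.01,0,-0.02],0,0.6],[[0.01,0,-0.02],0,0.8],[[0.01,0,-0.02],0,1],[[0.01,0,-0.02],0,1],[[0.01,0,-0.02],0,1]]'
python3 -c "
from h import *
go([495.3,-299,70],6.3)"

```

```text
clock: 20.3
eef_pos: [493.0, -299.2, 70.0]
tool_rot: [-1.094, 1.57, -2.554]
force: [-2.6, 0.9, 5.7]
width: 32.2
clock 20.3 tcp [ 493.01  -299.248   70.045] yhead 6.363222301636733 xdir [-0.001 -0.    -1.   ] GO [0.    0.023 0.   ] 0.0014049400363717267
```

```bash

python3 -m creep '[[[0,0,0],0.18,1],[[0,0,0],0,1],[[-0.01,0,0],-0.18,1],[[-0.02,0,0],0,1],[[-0.03,0,0],0.18,1],[[-0.04,0,0],0,1],[[-0.05,0,0],-0.18,1],[[-0.06,0,0],0,1],[[-0.07,0,0],0.18,1],[[-0.08,0,0],0,1]]'
python3 -c "
from h import *
print(readout.read_state()['torque'])
cv2.imwrite('pics/w12.png',cams.get_image('wrist'))"

```

```text
clock: 21.3
eef_pos: [492.5, -299.1, 76.5]
tool_rot: [-1.62, 1.569, -3.081]
force: [-0.8, -1.0, -7.2]
width: 32.3
[-0.126 -0.02  -0.221]
```

View pics/w12.png

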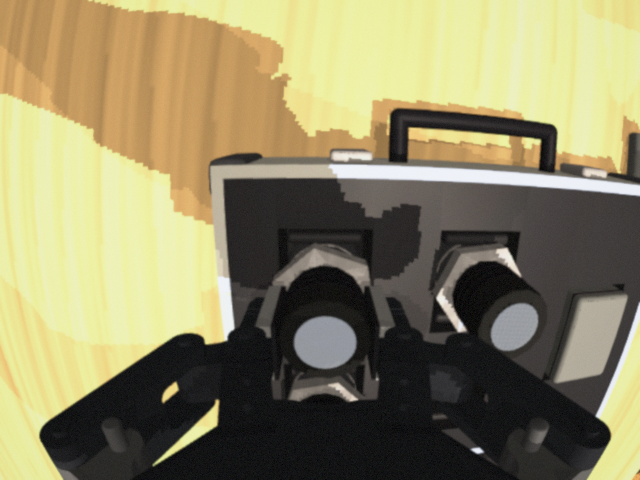

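The eyepiece is gripped, with its top at (325,343), and rising at about 7 N. Continue twisting.

```bash

python3 -m creep '[[[-0.01,0,0],-0.18,1],[[-0.02,0,0],0,1],[[-0.03,0,0],0.18,1],[[-0.04,0,0],0,1],[[-0.05,0,0],-0.18,1],[[-0.06,0,0],0,1],[[-0.07,0,0],0.18,1],[[-0.08,0,0],0,1],[[-0.09,0,0],-0.18,1],[[-0.10,0,0],0,1],[[-0.11,0,0],0.18,1],[[-0.12,0,0],0,1],[[-0.13,0,0],-0.18,1],[[-0.14,0,0],0,1],[[-0.15,0,0],0.18,1],[[-0.16,0,0],0,1],[[-0.17,0,0],-0.18,1],[[-0.18,0,0],0,1],[[-0.19,0,0],0.18,1],[[-0.2,0,0],0,1]]'
python3 -m creep '[[[-0.01,0,0],-0.18,1],[[-0.02,0,0],0,1],[[-0.03,0,0],0.18,1],[[-0.04,0,0],0,1],[[-0.05,0,0],-0.18,1],[[-0.06,0,0],0,1],[[-0.07,0,0],0.18,1],[[-0.08,0,0],0,1],[[-0.09,0,0],-0.18,1],[[-0.10,0,0],0,1],[[-0.11,0,0],0.18,1],[[-0.12,0,0],0,1],[[-0.13,0,0],-0.18,1],[[-0.14,0,0],0,1],[[-0.15,0,0],0.18,1],[[-0.16,0,0],0,1],[[-0.17,0,0],-0.18,1],[[-0.18,0,0],0,1],[[-0.19,0,0],0.18,1],[[-0.2,0,0],0,1]]'
python3 -c "
from h import *
print(readout.read_state()['torque'])
cv2.imwrite('pics/w13.png',cams.get_image('wrist'))
im=cams.get_image('scene');cv2.imwrite('pics/z13.png',cv2.resize(im[200:400,60:280],None,fx=3,fy=3))"

```

```text
clock: 23.35
eef_pos: [492.5, -298.9, 96.6]
tool_rot: [-1.738, 1.569, 3.083]
force: [0.2, -0.1, -7.9]
width: 32.3
clock: 25.35
eef_pos: [493.6, -298.9, 117.6]
tool_rot: [-0.235, 1.57, -1.697]
force: [-0.0, -0.6, -0.8]
width: 32.4
[-0.     0.006 -0.018]
```

View pics/w13.png

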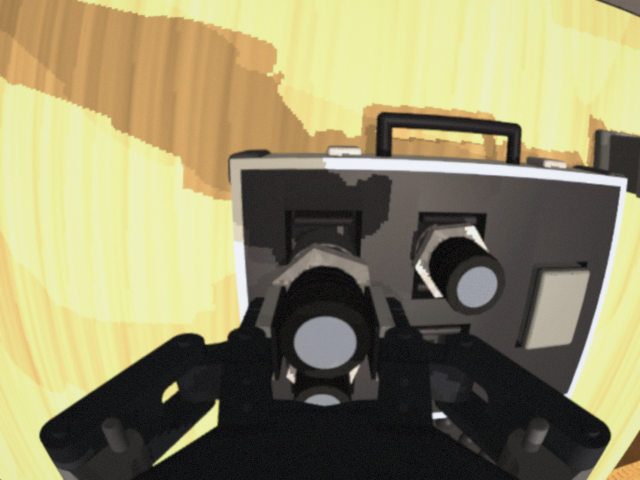

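View pics/z13.png

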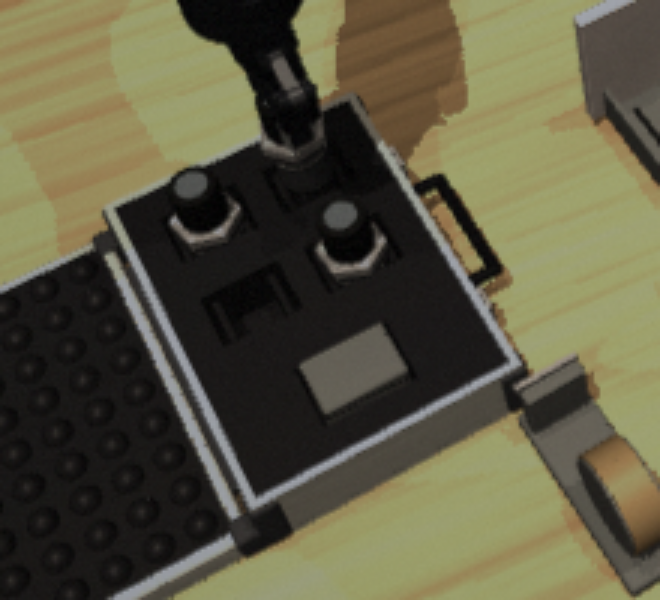

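Clear of the foam, the case is flat and unmoved. Lift and carry to the drawer.

```bash

python3 -m creep '[[[-0.2,0,0],0,1],[[-0.5,0,0],0,1],[[-0.8,0,0],0,1],[[-0.95,0,0],0,1],[[-0.95,0,0],0,1]]'
python3 -c "
from h import *
th=np.radians(6.3);ex=np.array([np.cos(th),np.sin(th)]);ey=np.array([-ex[1],ex[0]]);D=np.array([596,49])
for y in (30,-25,-80): print(D+ex*-45+ey*y)
go([*(D+ex*-45+ey*30),210],6.3)
"

```

```text
clock: 25.95
eef_pos: [495.0, -299.6, 214.7]
tool_rot: [1.029, 1.566, -0.434]
force: [-0.1, 0.3, -1.5]
width: 32.6
[547.98   73.881]
[554.015  19.213]
[560.051 -35.455]
clock 25.95 tcp [ 494.973 -299.583  214.652] yhead 6.190813374796023 xdir [ 0.005 -0.002 -1.   ] GO [ 0.041  0.93  -3.656] -0.0024263694489772233
```

```bash

python3 -m creep '[[[0,0.1,-0.4],0,1],[[0,0.23,-0.9],0,1],[[0,0.23,-0.9],0,1]]'
python3 -m creep '[[[0,0.1,-0.4],0,1],[[0,0.23,-0.9],0,1],[[0,0.23,-0.9],0,1]]'
python3 -m creep '[[[0,0.1,-0.4],0,1],[[0,0.23,-0.9],0,1],[[0,0.23,-0.9],0,1]]'
python3 -m creep '[[[0,0.1,-0.3],0,1],[[0,0.23,-0.7],0,1],[[0,0.23,-0.9],0,1],[[0,0.23,-0.93],0,1],[[0,0.23,-0.93],0,1],[[0,0.23,-0.93],0,1]]'
python3 -c "
from h import *
go([548,73.9,72],6.3)
cv2.imwrite('pics/w14.png',cams.get_image('wrist'))
"

```

```text
clock: 26.25
eef_pos: [507.3, -198.3, 211.7]
tool_rot: [3.048, 1.565, 1.597]
force: [-0.1, -0.5, -1.2]
width: 32.5
clock: 26.55
eef_pos: [519.9, -106.1, 211.8]
tool_rot: [2.966, 1.565, 1.516]
force: [0.6, 0.9, -0.9]
width: 32.0
clock: 26.85
eef_pos: [532.5, -13.9, 212.0]
tool_rot: [2.898, 1.564, 1.448]
force: [0.0, 0.2, -0.4]
width: 32.3
clock: 27.45
eef_pos: [544.3, 69.8, 211.7]
tool_rot: [-0.798, 1.569, -2.26]
force: [-0.3, 0.3, -0.4]
width: 32.2
clock 27.45 tcp [544.27   69.841 211.696] yhead 6.242082751524974 xdir [-0.001 -0.002 -1.   ] GO [ 1.397  0.043 -0.038] -0.0012870499661115926
```

View pics/w14.png

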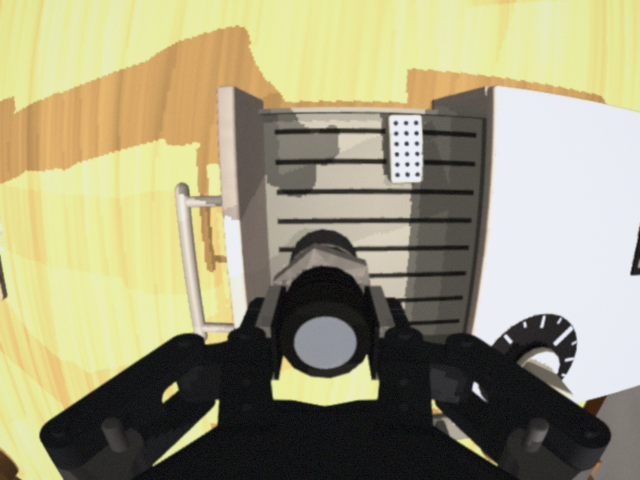

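```bash

python3 -m creep '[[[0.3,0.04,-0.03],0,1],[[0.6,0.04,-0.03],0,1],[[0.9,0.04,-0.03],0,1],[[1,0.04,-0.03],0,1],[[1,0.04,-0.03],0,1]]'
python3 -m creep '[[[0.1,0,0],0,1],[[0.2,0,0],0,1],[[0.3,0,0],0,1],[[0.34,0,0],0,1],[[0.34,0,0],0,1]]'
python3 -m creep '[[[0.02,0,0],0,1],[[0.04,0,0],0,1],[[0.04,0,0],0,1]]'
python3 -c "
from h import *
go([548,73.9,72],6.3)"

```

```text
clock: 28.0
eef_pos: [547.3, 74.0, 111.1]
tool_rot: [-1.364, 1.568, -2.825]
force: [0.3, -1.1, -1.0]
width: 32.1
clock: 28.5
eef_pos: [547.7, 75.3, 77.7]
tool_rot: [-1.437, 1.57, -2.896]
force: [-1.0, -0.7, -0.3]
width: 32.7
clock: 28.8
eef_pos: [548.2, 75.4, 74.3]
tool_rot: [1.286, 1.571, -0.174]
force: [0.1, 0.2, -0.9]
width: 32.7
clock 28.8 tcp [548.245  75.382  74.32 ] yhead 6.383919917634994 xdir [ 0. -0. -1.] GO [ 0.023 -0.004  0.014] 0.0018648870585555718
```

```bash

python3 -m creep '[[[0.01,0,0],0,1],[[0.02,0,0],0,1],[[0.02,0,0],0,1]]'
python3 -m creep '[[[0.01,0,0],0,1],[[0.02,0,0],0,1],[[0.02,0,0],0,1]]'

```

```text
clock: 29.1
eef_pos: [548.2, 75.4, 72.3]
tool_rot: [-1.088, 1.571, -2.547]
force: [0.5, 0.0, -0.6]
width: 32.3
clock: 29.4
eef_pos: [549.6, 75.6, 72.0]
tool_rot: [1.494, 1.568, 0.035]
force: [-1.7, -0.1, 11.1]
width: 32.4
```

```bash

python3 -m creep '[[[-0.01,0,0],0,1],[[-0.01,0,0],0,0.58],[[-0.01,0,0],0,0.52],[[-0.01,0,0],0,0.46],[[-0.01,0,0],0,0.46],[[-0.01,0,0],0,0.46]]'
python3 -m creep '[[[-0.1,0,0],0,0.46],[[-0.3,0,0],0,0.46],[[-0.6,0,0],0,0.46],[[-0.9,0,0],0,0.46],[[-1,0,0],0,0.46],[[-1,0,0],0,0.46]]'
python3 -m creep '[[[-0.3,0,0],0,0.3],[[-0.4,0,0],0,0.3],[[-0.4,0,0],0,0.3]]'
python3 -c "
from h import *
go([571.7,-290.6,200],6.3)
cv2.imwrite('pics/w15.png',cams.get_image('wrist'))
"

```

```text
clock: 30.0
eef_pos: [548.1, 75.4, 71.2]
tool_rot: [-1.692, 1.571, 3.132]
force: [-0.4, -0.5, 0.2]
width: 46.3
clock: 30.6
eef_pos: [549.3, 75.6, 173.2]
tool_rot: [1.578, 1.567, 0.119]
force: [-0.1, 0.6, 0.1]
width: 45.9
clock: 30.9
eef_pos: [548.8, 75.5, 211.7]
tool_rot: [1.614, 1.569, 0.154]
force: [0.6, 0.5, -1.2]
width: 59.6
clock 30.9 tcp [548.785  75.527 211.746] yhead 6.375626279600656 xdir [ 0.002  0.    -1.   ] GO [ 0.117 -0.179  3.664] 0.0016805839911256727
```

View pics/w15.png

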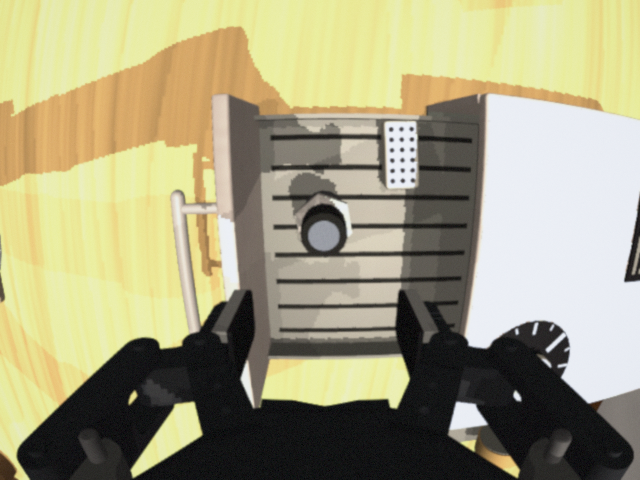

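The eyepiece stands upright in the drawer, with its top at (323,228). Next is eyepiece 3.

```bash

python3 -m creep '[[[0,-0.02,0.4],0,0.3],[[0,-0.05,0.92],0,0.3],[[0,-0.05,0.92],0,0.3]]'
python3 -m creep '[[[0,-0.02,0.4],0,0.3],[[0,-0.05,0.92],0,0.3],[[0,-0.05,0.92],0,0.3]]'
python3 -m creep '[[[0,-0.02,0.4],0,0.3],[[0,-0.05,0.92],0,0.3],[[0,-0.05,0.92],0,0.3]]'
python3 -m creep '[[[0.1,-0.02,0.4],0,0.3],[[0.4,-0.04,0.8],0,0.3],[[0.6,-0.04,0.91],0,0.3],[[0.6,-0.04,0.91],0,0.3],[[0.6,-0.04,0.91],0,0.3]]'
python3 -c "
from h import *
go([571.7,-290.6,70],6.3)
cv2.imwrite('pics/w16.png',cams.get_image('wrist'))
"

```

```text
clock: 31.25
eef_pos: [552.3, -25.8, 208.9]
tool_rot: [-0.743, 1.564, -2.213]
force: [-0.3, -0.7, -0.8]
width: 59.4
clock: 31.55
eef_pos: [557.1, -117.8, 208.9]
tool_rot: [-0.76, 1.564, -2.231]
force: [-1.0, 0.5, -1.2]
width: 59.9
clock: 31.85
eef_pos: [561.9, -209.8, 208.9]
tool_rot: [-0.728, 1.565, -2.198]
force: [-0.3, 0.3, -0.6]
width: 59.5
clock: 32.35
eef_pos: [569.8, -289.8, 150.3]
tool_rot: [-2.57, 1.568, 2.254]
force: [0.3, -0.1, -0.4]
width: 59.7
clock 32.35 tcp [ 569.754 -289.785  150.273] yhead 6.416018725198178 xdir [-0.002  0.002 -1.   ] GO [0.803 0.02  0.012] 0.0025781938932927535
```

View pics/w16.png

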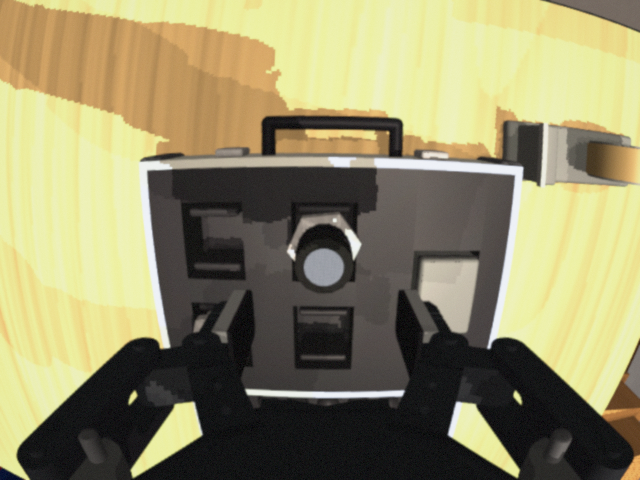

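The rubber top is at (323,266). Check its position against the tool.

```bash
python3 -c "
from h import *
c=cams.get_calibration('wrist')
e=onz(c,323,266,100,True);print(e,onz(c,238,350,100,True));go([e[0],e[1],70],6.3)"
python3 -m creep '[[[0.25,0.01,0.01],0,0.3],[[0.5,0.01,0.01],0,0.3],[[0.7,0.01,0.01],0,0.3],[[0.79,0.01,0.01],0,0.3],[[0.79,0.01,0.01],0,0.3],[[0.79,0.01,0.01],0,0.3]]'
python3 -c "
from h import *
go([571,-290.3,70],6.3)"
```

```text
[ 570.864 -289.686  100.   ] [ 524.182 -352.404  100.   ]
clock 32.4 tcp [ 570.747 -289.274  151.491] yhead 6.489787736719836 xdir [ 0.     0.002 -1.   ] GO [0.815 0.    0.005] 0.004217505260440804
clock: 33.0
eef_pos: [572.4, -291.8, 73.7]
tool_rot: [1.231, 1.569, -0.228]
force: [-0.6, 0.4, 0.3]
width: 60.0
clock 33.0 tcp [ 572.423 -291.77    73.718] yhead 6.444254253586924 xdir [ 0.002 -0.    -1.   ] GO [ 0.037 -0.013 -0.016] 0.0032056500797093827
```

```bash

python3 -m creep '[[[0.02,-0.01,-0.015],0,0.3],[[0.03,-0.01,-0.015],0,0.4],[[0.03,-0.01,-0.015],0,0.6],[[0.03,-0.01,-0.015],0,0.8],[[0.03,-0.01,-0.015],0,1],[[0.03,-0.01,-0.015],0,1],[[0.03,-0.01,-0.015],0,1]]'
python3 -m creep '[[[0,0,0],0.18,1],[[0,0,0],0,1],[[-0.01,0,0],-0.18,1],[[-0.02,0,0],0,1],[[-0.03,0,0],0.18,1],[[-0.04,0,0],0,1],[[-0.05,0,0],-0.18,1],[[-0.06,0,0],0,1],[[-0.07,0,0],0.18,1],[[-0.08,0,0],0,1]]'

```

```text
clock: 33.7
eef_pos: [569.8, -291.2, 70.0]
tool_rot: [-1.013, 1.57, -2.473]
force: [-2.6, -0.3, 6.4]
width: 32.6
clock: 34.7
eef_pos: [569.1, -291.0, 76.0]
tool_rot: [-1.575, 1.568, -3.036]
force: [0.3, -1.1, -7.0]
width: 32.8
```

```bash

python3 -m creep '[[[-0.01,0,0],-0.18,1],[[-0.02,0,0],0,1],[[-0.03,0,0],0.18,1],[[-0.04,0,0],0,1],[[-0.05,0,0],-0.18,1],[[-0.06,0,0],0,1],[[-0.07,0,0],0.18,1],[[-0.08,0,0],0,1],[[-0.09,0,0],-0.18,1],[[-0.10,0,0],0,1],[[-0.11,0,0],0.18,1],[[-0.12,0,0],0,1],[[-0.13,0,0],-0.18,1],[[-0.14,0,0],0,1],[[-0.15,0,0],0.18,1],[[-0.16,0,0],0,1],[[-0.17,0,0],-0.18,1],[[-0.18,0,0],0,1],[[-0.19,0,0],0.18,1],[[-0.2,0,0],0,1]]'
python3 -m creep '[[[-0.01,0,0],-0.18,1],[[-0.02,0,0],0,1],[[-0.03,0,0],0.18,1],[[-0.04,0,0],0,1],[[-0.05,0,0],-0.18,1],[[-0.06,0,0],0,1],[[-0.07,0,0],0.18,1],[[-0.08,0,0],0,1],[[-0.09,0,0],-0.18,1],[[-0.10,0,0],0,1],[[-0.11,0,0],0.18,1],[[-0.12,0,0],0,1],[[-0.13,0,0],-0.18,1],[[-0.14,0,0],0,1],[[-0.15,0,0],0.18,1],[[-0.16,0,0],0,1],[[-0.17,0,0],-0.18,1],[[-0.18,0,0],0,1],[[-0.19,0,0],0.18,1],[[-0.2,0,0],0,1]]'
python3 -c "
from h import *
cv2.imwrite('pics/w17.png',cams.get_image('wrist'))"

```

```text
clock: 36.7
eef_pos: [569.0, -291.0, 96.0]
tool_rot: [-1.613, 1.568, -3.074]
force: [0.2, -0.2, -7.6]
width: 32.3
clock: 38.7
eef_pos: [570.1, -290.8, 117.2]
tool_rot: [-0.486, 1.57, -1.946]
force: [0.4, 0.4, -1.9]
width: 32.4
```

View pics/w17.png

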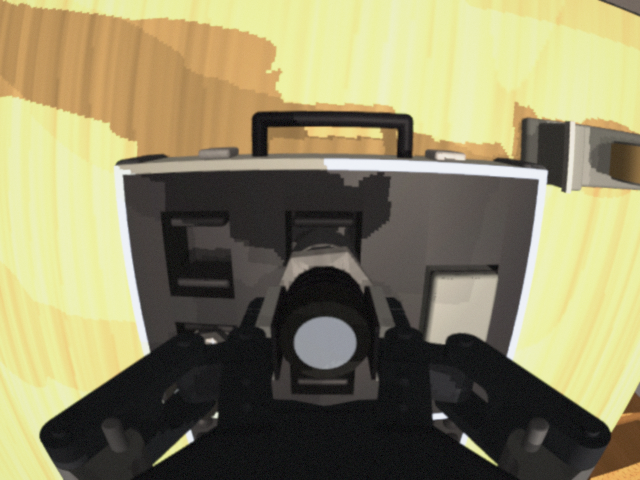

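Eyepiece 3 is out of the foam and its seat shows empty. Lift and carry.

```bash

python3 -m creep '[[[-0.2,0,0],0,1],[[-0.5,0,0],0,1],[[-0.8,0,0],0,1],[[-0.95,0,0],0,1],[[-0.95,0,0],0,1]]'
python3 -c "
from h import *
go([554,19.2,210],6.3)
"

```

```text
clock: 39.25
eef_pos: [571.4, -291.4, 214.3]
tool_rot: [1.07, 1.566, -0.391]
force: [0.6, 0.0, -1.7]
width: 32.6
clock 39.25 tcp [ 571.426 -291.422  214.342] yhead 6.320005849943331 xdir [ 0.004 -0.002 -1.   ] GO [ 0.037  0.169 -3.107] 0.00044457444318513555
```

```bash

python3 -m creep '[[[0,0.02,-0.4],0,1],[[0,0.05,-0.9],0,1],[[0,0.05,-0.9],0,1]]'
python3 -m creep '[[[0,0.02,-0.4],0,1],[[0,0.05,-0.9],0,1],[[0,0.05,-0.9],0,1]]'
python3 -m creep '[[[0,0.02,-0.4],0,1],[[0,0.05,-0.8],0,1],[[0,0.05,-0.9],0,1],[[0,0.05,-0.9],0,1]]'
python3 -m creep '[[[0,0.02,-0.2],0,1],[[0,0.03,-0.38],0,1],[[0,0.03,-0.38],0,1],[[0,0.03,-0.38],0,1]]'
python3 -c "
from h import *
go([554,19.2,72],6.3)
cv2.imwrite('pics/w18.png',cams.get_image('wrist'))
"

```

```text
clock: 39.55
eef_pos: [564.5, -191.0, 211.1]
tool_rot: [-2.953, 1.563, 1.881]
force: [0.9, 0.4, -0.9]
width: 32.4
clock: 39.85
eef_pos: [559.1, -101.2, 211.3]
tool_rot: [-2.975, 1.564, 1.86]
force: [0.4, 0.6, -1.6]
width: 32.2
clock: 40.25
eef_pos: [554.1, -18.5, 211.3]
tool_rot: [-2.202, 1.568, 2.626]
force: [1.3, -0.2, -0.5]
width: 32.6
clock: 40.65
eef_pos: [553.6, 15.1, 211.6]
tool_rot: [-0.781, 1.569, -2.241]
force: [0.8, 0.2, -1.8]
width: 32.7
clock 40.65 tcp [553.577  15.112 211.626] yhead 6.3061152098111615 xdir [-0.001 -0.001 -1.   ] GO [ 1.396  0.011 -0.042] 0.0001358935513590293
```

View pics/w18.png

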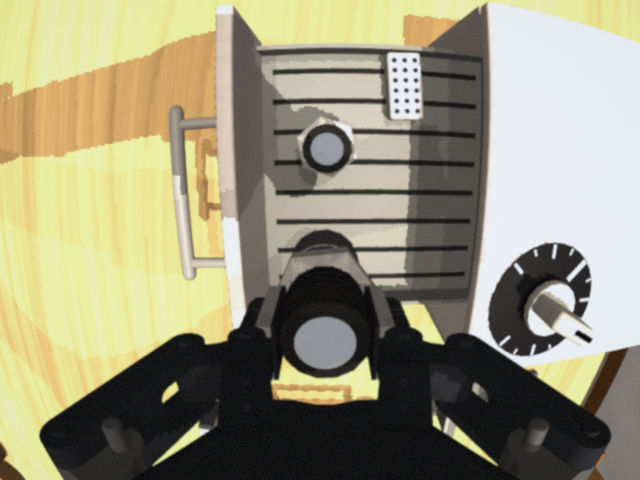

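```bash

python3 -m creep '[[[0.3,0.01,-0.03],0,1],[[0.6,0.01,-0.03],0,1],[[0.9,0.01,-0.03],0,1],[[1,0.01,-0.03],0,1],[[1,0.01,-0.03],0,1]]'
python3 -m creep '[[[0.1,0,0],0,1],[[0.2,0,0],0,1],[[0.3,0,0],0,1],[[0.34,0,0],0,1],[[0.34,0,0],0,1]]'
python3 -m creep '[[[0.02,0,0],0,1],[[0.04,0,0],0,1],[[0.04,0,0],0,1]]'
python3 -m creep '[[[0.01,0,0],0,1],[[0.02,0,0],0,1],[[0.02,0,0],0,1]]'
python3 -m creep '[[[0.01,0,0],0,1],[[0.02,0,0],0,1],[[0.02,0,0],0,1]]'

```

```text
clock: 41.2
eef_pos: [553.5, 18.7, 111.0]
tool_rot: [-1.39, 1.567, -2.851]
force: [-0.5, -0.3, 0.2]
width: 32.7
clock: 41.7
eef_pos: [553.9, 20.2, 77.7]
tool_rot: [-1.538, 1.57, -2.997]
force: [-0.4, -0.4, -1.7]
width: 32.2
clock: 42.0
eef_pos: [554.4, 20.2, 74.3]
tool_rot: [0.735, 1.571, -0.724]
force: [-0.3, -0.5, -0.6]
width: 32.6
clock: 42.3
eef_pos: [554.3, 20.2, 72.3]
tool_rot: [-1.144, 1.571, -2.604]
force: [0.3, 0.9, -2.4]
width: 32.2
clock: 42.6
eef_pos: [555.7, 20.4, 71.9]
tool_rot: [1.417, 1.568, -0.042]
force: [-0.7, -0.8, 9.6]
width: 32.2
```

```bash

python3 -m creep '[[[-0.01,0,0],0,1],[[-0.01,0,0],0,0.58],[[-0.01,0,0],0,0.52],[[-0.01,0,0],0,0.46],[[-0.01,0,0],0,0.46],[[-0.01,0,0],0,0.46]]'
python3 -m creep '[[[-0.1,0,0],0,0.46],[[-0.3,0,0],0,0.46],[[-0.6,0,0],0,0.46],[[-0.9,0,0],0,0.46],[[-1,0,0],0,0.46],[[-1,0,0],0,0.46]]'
python3 -m creep '[[[-0.3,0,0],0,0.3],[[-0.4,0,0],0,0.3],[[-0.4,0,0],0,0.3]]'
python3 -c "
from h import *
go([502.4,-372.3,200],6.3)
cv2.imwrite('pics/w19.png',cams.get_image('wrist'))
"

```

```text
clock: 43.2
eef_pos: [554.3, 20.2, 71.2]
tool_rot: [-1.99, 1.571, 2.834]
force: [-0.5, 0.7, 0.2]
width: 46.3
clock: 43.8
eef_pos: [555.5, 20.3, 173.2]
tool_rot: [1.486, 1.567, 0.026]
force: [-0.2, 0.4, -0.4]
width: 45.8
clock: 44.1
eef_pos: [555.0, 20.3, 211.7]
tool_rot: [1.511, 1.569, 0.052]
force: [0.2, 0.4, -0.4]
width: 59.8
clock 44.1 tcp [554.97   20.338 211.736] yhead 6.38179959215949 xdir [ 0.002  0.    -1.   ] GO [ 0.116 -0.959  3.844] 0.0018177687146552065
```

View pics/w19.png

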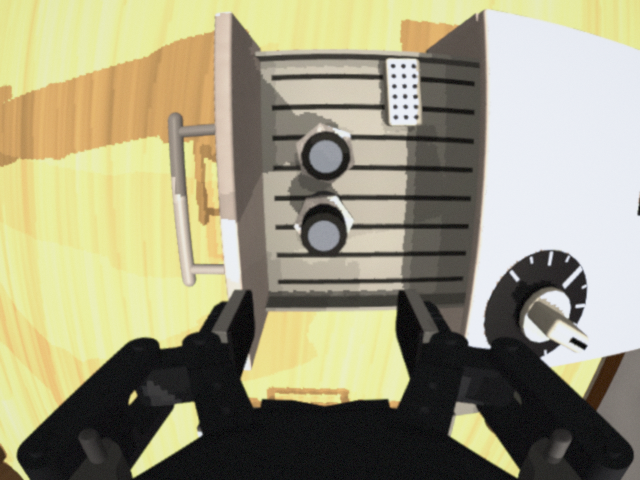

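Two eyepieces stand, with tops at (326,155) and (323,230). Now eyepiece 2.

```bash

python3 -m creep '[[[0,-0.1,0.4],0,0.3],[[0,-0.24,0.96],0,0.3],[[0,-0.24,0.96],0,0.3]]'
python3 -m creep '[[[0,-0.1,0.4],0,0.3],[[0,-0.24,0.96],0,0.3],[[0,-0.24,0.96],0,0.3]]'
python3 -m creep '[[[0,-0.1,0.4],0,0.3],[[0,-0.24,0.96],0,0.3],[[0,-0.24,0.96],0,0.3]]'
python3 -m creep '[[[0,-0.1,0.4],0,0.3],[[0.2,-0.24,0.8],0,0.3],[[0.55,-0.24,0.96],0,0.3],[[0.55,-0.24,0.96],0,0.3],[[0.55,-0.24,0.96],0,0.3]]'
python3 -c "
from h import *
cv2.imwrite('pics/w20.png',cams.get_image('wrist'))
go([502.4,-372.3,70],6.3)
"

```

```text
clock: 44.45
eef_pos: [538.7, -85.6, 209.0]
tool_rot: [-0.961, 1.564, -2.43]
force: [0.3, 0.8, -0.6]
width: 59.9
clock: 44.75
eef_pos: [525.2, -183.6, 209.1]
tool_rot: [-0.997, 1.565, -2.466]
force: [0.3, -0.2, 0.2]
width: 59.6
clock: 45.05
eef_pos: [511.8, -281.4, 209.2]
tool_rot: [-0.976, 1.566, -2.445]
force: [-0.0, -0.6, -0.8]
width: 59.4
clock: 45.55
eef_pos: [501.4, -370.1, 154.9]
tool_rot: [-2.69, 1.567, 2.135]
force: [0.4, 0.6, 0.6]
width: 59.9
clock 45.6 tcp [ 502.665 -369.76   156.353] yhead 6.510335261024509 xdir [ 0.     0.002 -1.   ] GO [ 0.863 -0.006  0.027] 0.004674116911655801
```

View pics/w20.png

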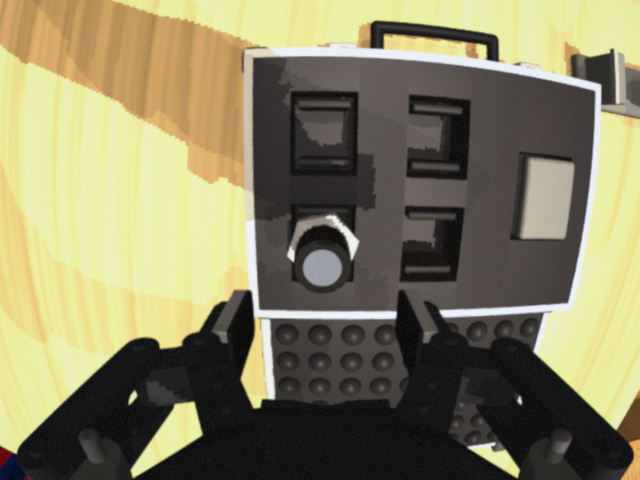

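The rubber top is at (322,266), and the other three cutouts are empty.

```bash
python3 -c "
from h import *
c=cams.get_calibration('wrist')
e=onz(c,322,266,100,True);print(e);go([e[0],e[1],70],6.3)"
python3 -m creep '[[[0.25,0,0.02],0,0.3],[[0.5,0,0.02],0,0.3],[[0.7,0,0.02],0,0.3],[[0.83,0,0.02],0,0.3],[[0.83,0,0.02],0,0.3],[[0.83,0,0.02],0,0.3]]'
python3 -c "
from h import *
go([502.4,-372.3,70],6.3)"
```

```text
[ 502.427 -372.036  100.   ]
clock 45.6 tcp [ 502.665 -369.76   156.353] yhead 6.510335261024509 xdir [ 0.     0.002 -1.   ] GO [ 0.863 -0.005  0.024] 0.004674116911655801
clock: 46.2
eef_pos: [503.1, -373.5, 74.5]
tool_rot: [1.15, 1.569, -0.308]
force: [0.4, -0.7, 0.2]
width: 59.6
clock 46.2 tcp [ 503.122 -373.526   74.531] yhead 6.4502710470265185 xdir [ 0.002 -0.001 -1.   ] GO [ 0.045 -0.006 -0.013] 0.003339356600589364
```

```bash

python3 -m creep '[[[0.02,0,-0.01],0,0.3],[[0.04,0,-0.01],0,0.4],[[0.04,0,-0.01],0,0.6],[[0.04,0,-0.01],0,0.8],[[0.04,0,-0.01],0,1],[[0.04,0,-0.01],0,1],[[0.04,0,-0.01],0,1]]'
python3 -m creep '[[[0,0,0],0.18,1],[[0,0,0],0,1],[[-0.01,0,0],-0.18,1],[[-0.02,0,0],0,1],[[-0.03,0,0],0.18,1],[[-0.04,0,0],0,1],[[-0.05,0,0],-0.18,1],[[-0.06,0,0],0,1],[[-0.07,0,0],0.18,1],[[-0.08,0,0],0,1]]'

```

```text
clock: 46.9
eef_pos: [501.0, -373.3, 69.9]
tool_rot: [-1.454, 1.569, -2.913]
force: [-3.0, 1.2, 5.5]
width: 32.5
clock: 47.9
eef_pos: [501.0, -373.0, 76.2]
tool_rot: [-1.755, 1.569, 3.067]
force: [0.8, -0.2, -6.7]
width: 32.2
```

```bash

python3 -m creep '[[[-0.01,0,0],-0.18,1],[[-0.02,0,0],0,1],[[-0.03,0,0],0.18,1],[[-0.04,0,0],0,1],[[-0.05,0,0],-0.18,1],[[-0.06,0,0],0,1],[[-0.07,0,0],0.18,1],[[-0.08,0,0],0,1],[[-0.09,0,0],-0.18,1],[[-0.10,0,0],0,1],[[-0.11,0,0],0.18,1],[[-0.12,0,0],0,1],[[-0.13,0,0],-0.18,1],[[-0.14,0,0],0,1],[[-0.15,0,0],0.18,1],[[-0.16,0,0],0,1],[[-0.17,0,0],-0.18,1],[[-0.18,0,0],0,1],[[-0.19,0,0],0.18,1],[[-0.2,0,0],0,1]]'
python3 -m creep '[[[-0.01,0,0],-0.18,1],[[-0.02,0,0],0,1],[[-0.03,0,0],0.18,1],[[-0.04,0,0],0,1],[[-0.05,0,0],-0.18,1],[[-0.06,0,0],0,1],[[-0.07,0,0],0.18,1],[[-0.08,0,0],0,1],[[-0.09,0,0],-0.18,1],[[-0.10,0,0],0,1],[[-0.11,0,0],0.18,1],[[-0.12,0,0],0,1],[[-0.13,0,0],-0.18,1],[[-0.14,0,0],0,1],[[-0.15,0,0],0.18,1],[[-0.16,0,0],0,1],[[-0.17,0,0],-0.18,1],[[-0.18,0,0],0,1],[[-0.19,0,0],0.18,1],[[-0.2,0,0],0,1]]'
python3 -c "
from h import *
cv2.imwrite('pics/w21.png',cams.get_image('wrist'))"

```

```text
clock: 49.9
eef_pos: [500.9, -372.8, 96.1]
tool_rot: [-1.855, 1.569, 2.967]
force: [0.9, 0.1, -6.4]
width: 32.3
clock: 51.9
eef_pos: [502.0, -372.9, 117.3]
tool_rot: [-0.132, 1.57, -1.593]
force: [-0.3, 0.3, -0.9]
width: 32.6
```

View pics/w21.png

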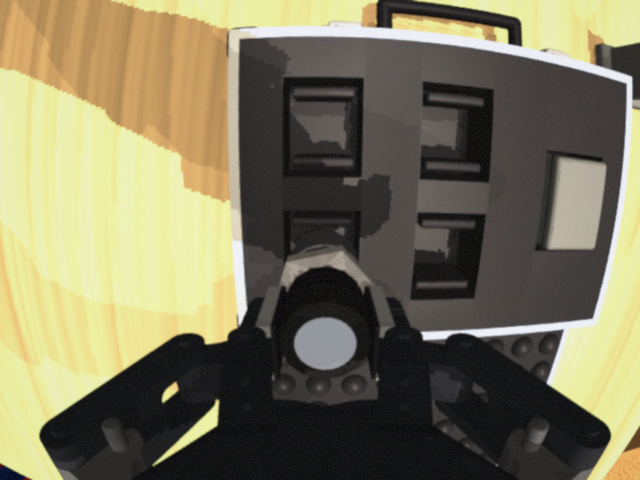

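The last eyepiece is out.

```bash

python3 -m creep '[[[-0.2,0,0],0,1],[[-0.5,0,0],0,1],[[-0.8,0,0],0,1],[[-0.95,0,0],0,1],[[-0.95,0,0],0,1]]'
python3 -c "
from h import *
go([560,-35.5,210],6.3)
"

```

```text
clock: 52.45
eef_pos: [503.3, -373.8, 214.7]
tool_rot: [0.944, 1.566, -0.517]
force: [0.3, 0.2, -0.6]
width: 32.5
clock 52.45 tcp [ 503.336 -373.782  214.717] yhead 6.2882811164304675 xdir [ 0.005 -0.003 -1.   ] GO [ 0.041  0.934 -3.301] -0.0002604196348784171
```

```bash

python3 -m creep '[[[0,0.12,-0.4],0,1],[[0,0.25,-0.9],0,1],[[0,0.25,-0.9],0,1]]'
python3 -m creep '[[[0,0.12,-0.4],0,1],[[0,0.25,-0.9],0,1],[[0,0.25,-0.9],0,1]]'
python3 -m creep '[[[0,0.12,-0.4],0,1],[[0,0.25,-0.8],0,1],[[0,0.25,-0.9],0,1],[[0,0.25,-0.9],0,1]]'
python3 -m creep '[[[0,0.1,-0.3],0,1],[[0,0.19,-0.58],0,1],[[0,0.19,-0.58],0,1],[[0,0.19,-0.58],0,1]]'
python3 -c "
from h import *
go([560,-35.5,72],6.3)
cv2.imwrite('pics/w22.png',cams.get_image('wrist'))
"

```

```text
clock: 52.75
eef_pos: [518.1, -271.4, 211.6]
tool_rot: [3.032, 1.564, 1.582]
force: [0.7, 0.3, -0.5]
width: 32.5
clock: 53.05
eef_pos: [532.6, -179.2, 211.8]
tool_rot: [2.978, 1.564, 1.529]
force: [0.9, 1.1, -0.7]
width: 32.1
clock: 53.45
eef_pos: [545.8, -93.8, 211.5]
tool_rot: [-2.404, 1.569, 2.424]
force: [-0.4, -0.3, -2.3]
width: 32.5
clock: 53.85
eef_pos: [558.3, -38.1, 211.6]
tool_rot: [-0.995, 1.569, -2.455]
force: [0.0, -0.9, -1.4]
width: 32.4
clock 53.85 tcp [558.327 -38.131 211.622] yhead 6.338610480054161 xdir [-0.001 -0.001 -1.   ] GO [ 1.396  0.022 -0.026] 0.0008580106678702274
```

View pics/w22.png

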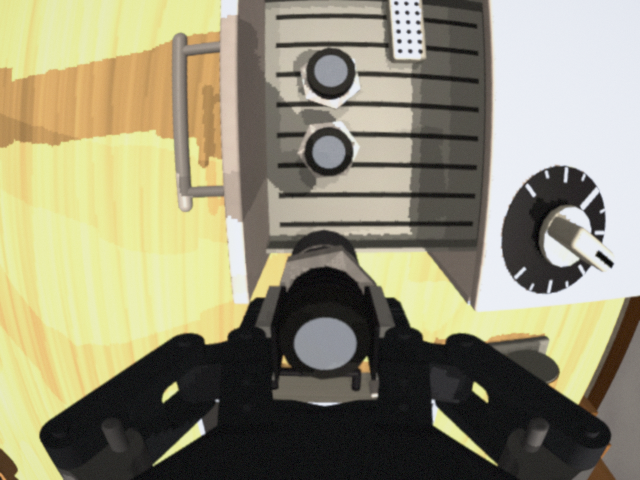

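```bash

python3 -m creep '[[[0.3,0.02,-0.02],0,1],[[0.6,0.02,-0.02],0,1],[[0.9,0.02,-0.02],0,1],[[1,0.02,-0.02],0,1],[[1,0.02,-0.02],0,1]]'
python3 -m creep '[[[0.1,0,0],0,1],[[0.2,0,0],0,1],[[0.3,0,0],0,1],[[0.34,0,0],0,1],[[0.34,0,0],0,1]]'
python3 -m creep '[[[0.02,0,0],0,1],[[0.04,0,0],0,1],[[0.04,0,0],0,1]]'
python3 -m creep '[[[0.01,0,0],0,1],[[0.02,0,0],0,1],[[0.02,0,0],0,1]]'
python3 -m creep '[[[0.01,0,0],0,1],[[0.02,0,0],0,1],[[0.02,0,0],0,1]]'

```

```text
clock: 54.4
eef_pos: [559.3, -36.1, 110.9]
tool_rot: [-1.468, 1.567, -2.929]
force: [-0.2, 0.2, -1.6]
width: 32.9
clock: 54.9
eef_pos: [560.1, -34.4, 77.7]
tool_rot: [-1.665, 1.57, -3.124]
force: [0.0, -0.0, -0.7]
width: 32.5
clock: 55.2
eef_pos: [560.5, -34.4, 74.3]
tool_rot: [0.622, 1.571, -0.837]
force: [0.5, 0.3, -1.0]
width: 32.8
clock: 55.5
eef_pos: [560.5, -34.5, 72.3]
tool_rot: [-1.213, 1.571, -2.672]
force: [-0.7, 0.1, -1.2]
width: 32.6
clock: 55.8
eef_pos: [561.7, -34.3, 71.8]
tool_rot: [1.36, 1.568, -0.099]
force: [-0.8, -0.2, 8.4]
width: 32.5
```

```bash

python3 -m creep '[[[-0.01,0,0],0,1],[[-0.01,0,0],0,0.58],[[-0.01,0,0],0,0.52],[[-0.01,0,0],0,0.46],[[-0.01,0,0],0,0.46],[[-0.01,0,0],0,0.46]]'
python3 -m creep '[[[-0.1,0,0],0,0.46],[[-0.3,0,0],0,0.46],[[-0.6,0,0],0,0.46],[[-0.9,0,0],0,0.46],[[-1,0,0],0,0.46],[[-1,0,0],0,0.46]]'
python3 -m creep '[[[-0.4,0,0],0,1],[[-0.7,0,0],0,1],[[-0.7,0,0],0,1]]'
python3 -c "
from h import *
D=np.array([596,49]);th=np.radians(6.3);ex=np.array([np.cos(th),np.sin(th)])
go([*(np.array([444.5,31.5])-ex*40),230],6.3)
cv2.imwrite('pics/w23.png',cams.get_image('wrist'))
im=cams.get_image('scene');cv2.imwrite('pics/z23.png',cv2.resize(im[140:290,230:430],None,fx=4,fy=4))
"

```

```text
clock: 56.4
eef_pos: [560.5, -34.4, 71.2]
tool_rot: [-2.045, 1.571, 2.779]
force: [-0.5, -0.1, 0.0]
width: 46.0
clock: 57.0
eef_pos: [561.6, -34.5, 173.2]
tool_rot: [1.387, 1.567, -0.073]
force: [0.0, 0.6, -0.2]
width: 46.3
clock: 57.3
eef_pos: [562.4, -34.1, 243.9]
tool_rot: [1.46, 1.565, 0.001]
force: [0.7, 0.1, -0.5]
width: 3.1
clock 57.3 tcp [562.447 -34.083 243.944] yhead 6.377911017914211 xdir [ 0.006  0.    -1.   ] GO [ 0.131 -1.5   -0.783] 0.001731355953648972
```

View pics/w23.png

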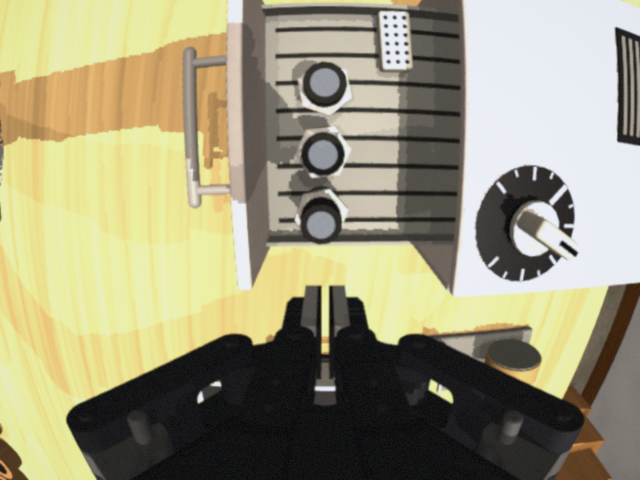

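View pics/z23.png

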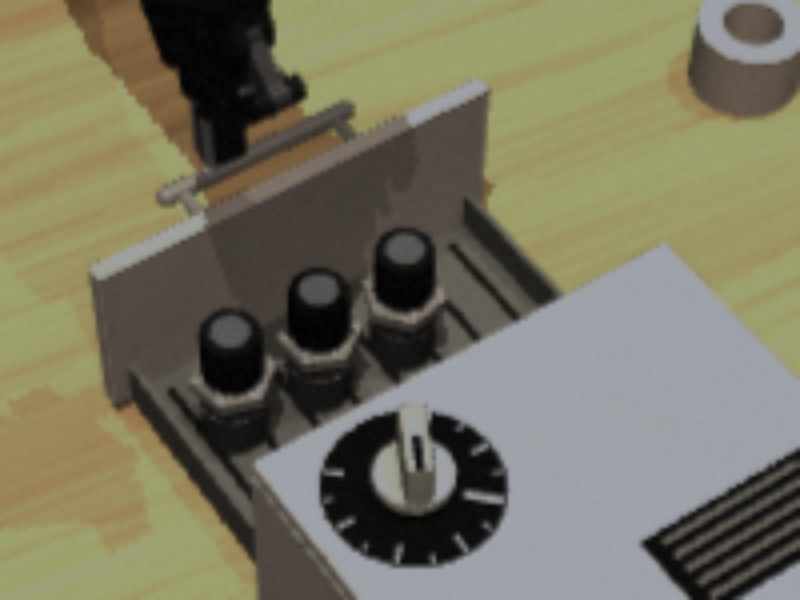

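All three eyepieces stand apart in the drawer, with the cartridge flat behind them. Measure the handle (ends at (190,50) and (195,203)) and go to it.

```bash
python3 -c "
from h import *
c=cams.get_calibration('wrist')
a=onz(c,190,50,102,True);b=onz(c,195,203,102,True);print(a,b,(a+b)/2)
go([444,31.5,150],6.3)"
python3 -m creep '[[[0,-0.5,-0.26],0,0.65],[[0,-0.75,-0.39],0,0.65],[[0,-0.75,-0.39],0,0.65]]'
python3 -m creep '[[[0,-0.34,-0.25],0,0.65],[[0.3,-0.34,-0.39],0,0.65],[[0.6,-0.34,-0.39],0,0.65],[[0.6,-0.34,-0.39],0,0.65],[[0.6,-0.34,-0.39],0,0.65]]'
python3 -c "
from h import *
go([444,31.5,83],6.3)
cv2.imwrite('pics/w24.png',cams.get_image('wrist'))
"
```

```text
[441.02  95.22 102.  ] [455.476 -26.68  102.   ] [448.248  34.27  102.   ]
clock 57.4 tcp [559.951 -34.649 240.511] yhead 6.375423703183086 xdir [-0.001 -0.    -1.   ] GO [ 0.906 -1.078 -0.786] 0.0016760822929575802
clock: 57.7
eef_pos: [475.4, -2.7, 239.2]
tool_rot: [-1.596, 1.562, -3.052]
force: [1.1, -0.7, -0.1]
width: 29.9
clock: 58.2
eef_pos: [443.2, 30.8, 180.6]
tool_rot: [-1.698, 1.568, 3.126]
force: [0.1, 0.1, -0.1]
width: 29.8
clock 58.2 tcp [443.164  30.754 180.564] yhead 6.381786225984693 xdir [-0.003  0.    -1.   ] GO [ 0.976  0.012 -0.006] 0.0018174716885488982
```

View pics/w24.png

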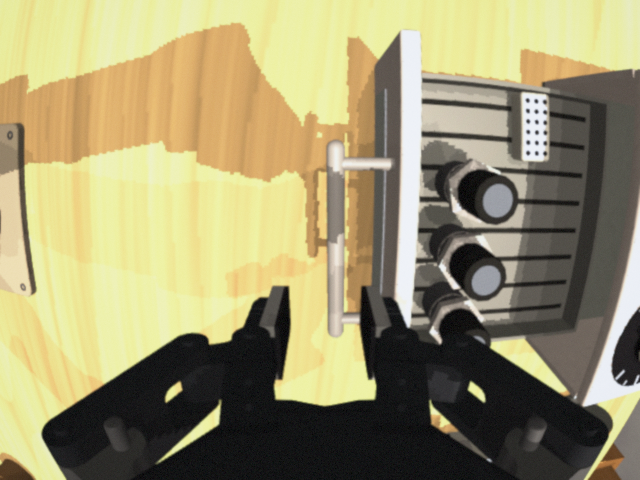

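```bash
python3 -c "
from h import *
c=cams.get_calibration('wrist')
a=onz(c,335,145,102,True);b=onz(c,336,329,102,True);m=(a+b)/2;print(a,b,m)
go([m[0],m[1],83],6.3)"
```

```text
[443.743  96.056 102.   ] [458.978 -24.946 102.   ] [451.36   35.555 102.   ]
clock 58.25 tcp [443.964  30.787 181.355] yhead 6.357436785523509 xdir [-0.  0. -1.] GO [ 0.984  0.079 -0.039] 0.001276373011633483
```

```bash

python3 -m creep '[[[0.3,0.07,-0.03],0,0.65],[[0.6,0.07,-0.03],0,0.65],[[0.6,0.07,-0.03],0,0.65]]'
python3 -c "
from h import *
cv2.imwrite('pics/w25.png',cams.get_image('wrist'))
go([450,34,83],6.3)"
```

```text
clock: 58.55
eef_pos: [449.1, 34.1, 119.8]
tool_rot: [-1.482, 1.567, -2.942]
force: [0.3, -0.1, -0.0]
width: 30.0
clock 58.6 tcp [449.832  34.392 121.203] yhead 6.368576088958849 xdir [-0.002 -0.    -1.   ] GO [0.382 0.002 0.004] 0.0015239130879744305
```

View pics/w25.png

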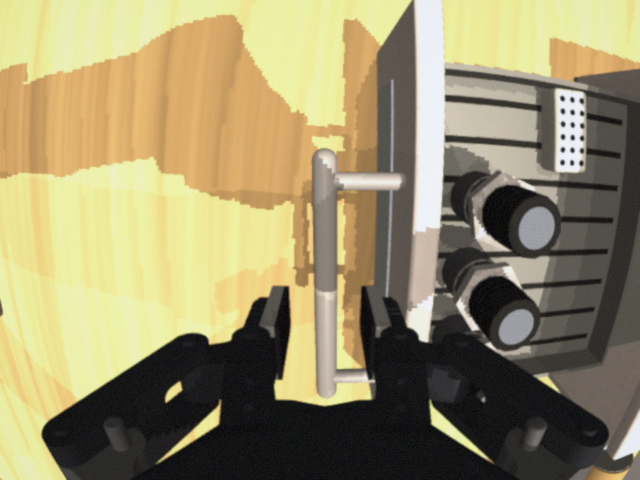

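Centred on the bar at column 325. Go down, pinch it and push in slowly.

```bash

python3 -m creep '[[[0.15,0,0],0,0.65],[[0.3,0,0],0,0.65],[[0.37,0,0],0,0.65],[[0.37,0,0],0,0.65]]'
python3 -m creep '[[[0,0,0],0,0.72],[[0,0,0],0,0.8],[[0,0,0],0,0.87],[[0,0,0],0,1],[[0,0,0],0,1],[[0,0,0],0,1]]'
python3 -m creep '[[[0,0.01,0],0,1],[[0,0.03,0],0,1],[[0,0.06,0],0,1],[[0,0.1,0],0,1],[[0,0.15,0],0,1],[[0,0.2,0],0,1],[[0,0.25,0],0,1],[[0,0.3,0],0,1],[[0,0.35,0],0,1],[[0,0.4,0],0,1],[[0,0.45,0],0,1],[[0,0.5,0],0,1],[[0,0.55,0],0,1],[[0,0.6,0],0,1],[[0,0.65,0],0,1],[[0,0.69,0],0,1],[[0,0.72,0],0,1],[[0,0.74,0],0,1],[[0,0.75,0],0,1]]'
python3 -c "
from h import *
cv2.imwrite('pics/w26.png',cams.get_image('wrist'))
im=cams.get_image('scene');cv2.imwrite('pics/z26.png',cv2.resize(im[140:290,230:430],None,fx=4,fy=4))
"
```

```text
clock: 59.0
eef_pos: [450.6, 34.6, 85.0]
tool_rot: [1.255, 1.57, -0.205]
force: [-0.1, -0.4, -0.0]
width: 29.7
clock: 59.6
eef_pos: [450.4, 34.7, 85.0]
tool_rot: [1.153, 1.57, -0.306]
force: [-1.1, 0.7, 5.8]
width: 8.9
clock: 61.5
eef_pos: [524.7, 43.6, 85.1]
tool_rot: [2.049, 1.57, 0.59]
force: [-1.7, 0.9, 6.0]
width: 9.0
```

View pics/z26.png

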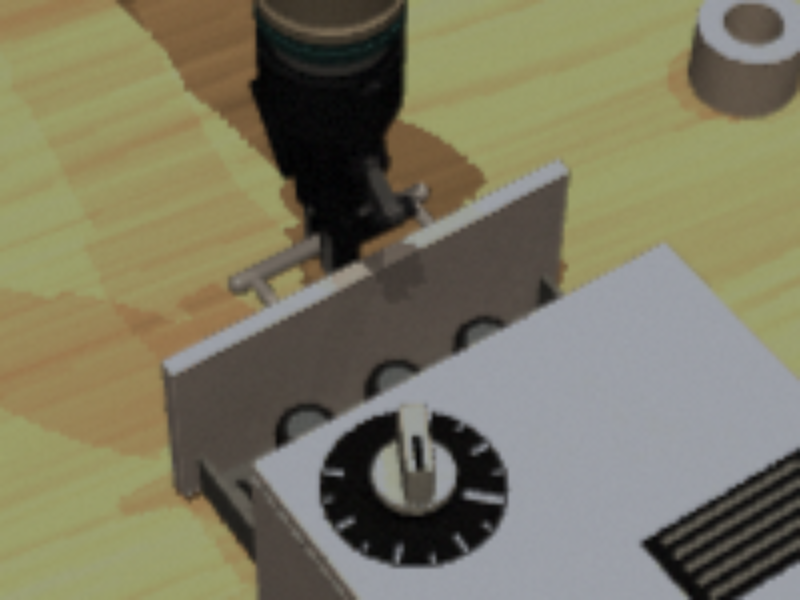

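The eyepieces are still upright, halfway in. Continue.

```bash

python3 -m creep '[[[0,0.01,0],0,1],[[0,0.03,0],0,1],[[0,0.06,0],0,1],[[0,0.1,0],0,1],[[0,0.15,0],0,1],[[0,0.2,0],0,1],[[0,0.25,0],0,1],[[0,0.3,0],0,1],[[0,0.35,0],0,1],[[0,0.4,0],0,1],[[0,0.45,0],0,1],[[0,0.5,0],0,1],[[0,0.55,0],0,1],[[0,0.6,0],0,1],[[0,0.65,0],0,1],[[0,0.69,0],0,1],[[0,0.71,0],0,1],[[0,0.71,0],0,1]]'
python3 -m creep '[[[0,0.02,0],0,1],[[0,0.04,0],0,1],[[0,0.04,0],0,1]]'
python3 -m creep '[[[0,0.02,0],0,1],[[0,0.04,0],0,1],[[0,0.04,0],0,1]]'

```

```text
clock: 63.4
eef_pos: [595.9, 52.1, 85.1]
tool_rot: [2.206, 1.569, 0.747]
force: [-0.9, 1.8, 4.6]
width: 8.7
clock: 63.7
eef_pos: [599.7, 52.6, 85.1]
tool_rot: [2.271, 1.569, 0.813]
force: [-1.5, 2.3, 5.5]
width: 8.7
clock: 64.0
eef_pos: [602.6, 52.9, 85.1]
tool_rot: [-2.514, 1.57, 2.311]
force: [-3.4, 2.1, 7.9]
width: 8.9
```

```bash

python3 -m creep '[[[0,0.02,0],0,1],[[0,0.04,0],0,1],[[0,0.04,0],0,1]]'
python3 -m creep '[[[0,0.03,0],0,1],[[0,0.06,0],0,1],[[0,0.06,0],0,1]]'

```

```text
clock: 64.3
eef_pos: [602.6, 52.9, 85.0]
tool_rot: [-1.523, 1.562, -2.982]
force: [-11.9, 0.6, 15.8]
width: 8.8
clock: 64.6
eef_pos: [602.5, 52.8, 84.9]
tool_rot: [-1.462, 1.55, -2.92]
force: [-25.6, 0.8, 28.9]
width: 9.0
```

```bash

python3 -m creep '[[[0,-0.05,0],0,1],[[0,-0.1,0],0,1],[[0,-0.1,0],0,0.85],[[0,-0.1,0],0,0.75],[[0,-0.1,0],0,0.65],[[0,-0.1,0],0,0.65]]'
python3 -m creep '[[[-0.3,0,0],0,0.65],[[-0.7,0,0],0,0.65],[[-1,0,0],0,0.65],[[-1,0,0],0,0.65]]'
python3 -m creep '[[[-0.3,0,0],0,0.5],[[-0.5,0,0],0,0.5],[[-0.5,0,0],0,0.5]]'
python3 -c "
from h import *
cv2.imwrite('pics/w27.png',cams.get_image('wrist'))
im=cams.get_image('scene');cv2.imwrite('pics/z27.png',cv2.resize(im[140:290,230:430],None,fx=4,fy=4))
im=cams.get_image('side');cv2.imwrite('pics/y27.png',cv2.resize(im[190:340,190:390],None,fx=4,fy=4))
go([715,-6,250],6.3)
"
```

```text
clock: 65.2
eef_pos: [600.1, 50.8, 83.4]
tool_rot: [-1.368, 1.564, -2.828]
force: [-7.2, -0.9, 4.0]
width: 29.7
clock: 65.6
eef_pos: [606.5, 52.3, 188.6]
tool_rot: [1.585, 1.562, 0.125]
force: [0.3, 0.5, -0.6]
width: 29.7
clock: 65.9
eef_pos: [604.9, 51.9, 236.2]
tool_rot: [1.568, 1.566, 0.108]
force: [-0.8, 0.1, -0.5]
width: 43.0
clock 66.05 tcp [602.469  51.278 232.791] yhead 6.365620016190726 xdir [-0.002 -0.001 -1.   ] GO [-0.174  1.054  0.694] 0.0014582225820160173
```

View pics/w27.png

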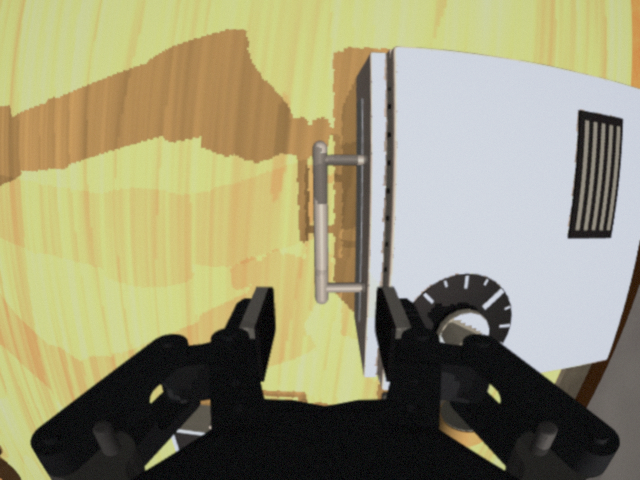

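View pics/y27.png

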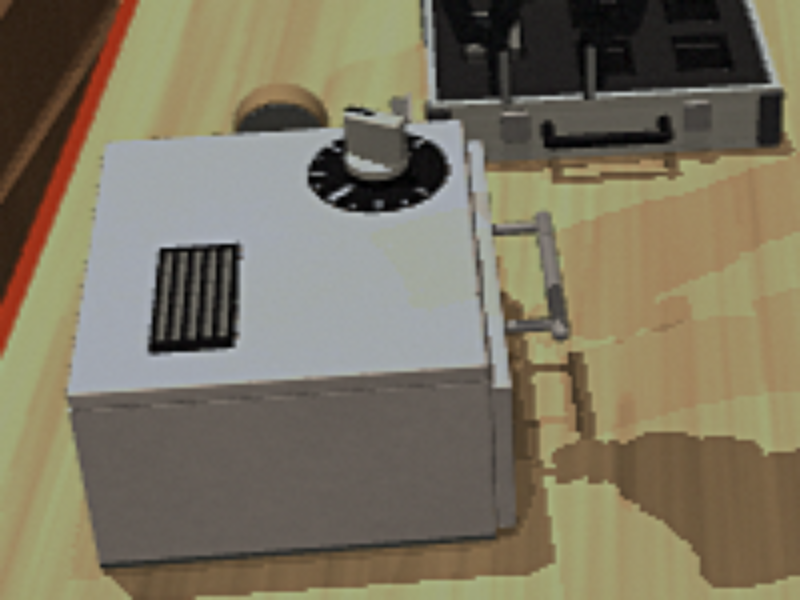

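```bash
python3 -c "
from h import *
c=cams.get_calibration('wrist')
a=onz(c,319,147,102,True);b=onz(c,322,296,102,True);m=(a+b)/2;print(a,b,m)
print(onz(c,385,250,122,True),onz(c,391,250,140,True))"
python3 - <<'E'
import cv2
im=cv2.imread('pics/w27.png');cv2.imwrite('pics/w27z.png',cv2.resize(im[40:140,340:440],None,fx=6,fy=6,interpolation=cv2.INTER_CUBIC))
E
```

```text
[592.177 112.2   102.   ] [607.292  -4.657 102.   ] [599.734  53.772 102.   ]
[647.687  45.794 122.   ] [648.074  51.722 140.   ]
```

View pics/w27z.png

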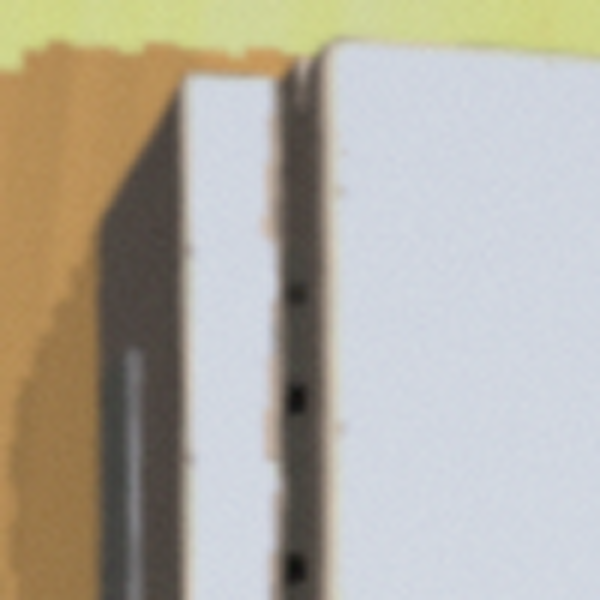

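View pics/z27.png

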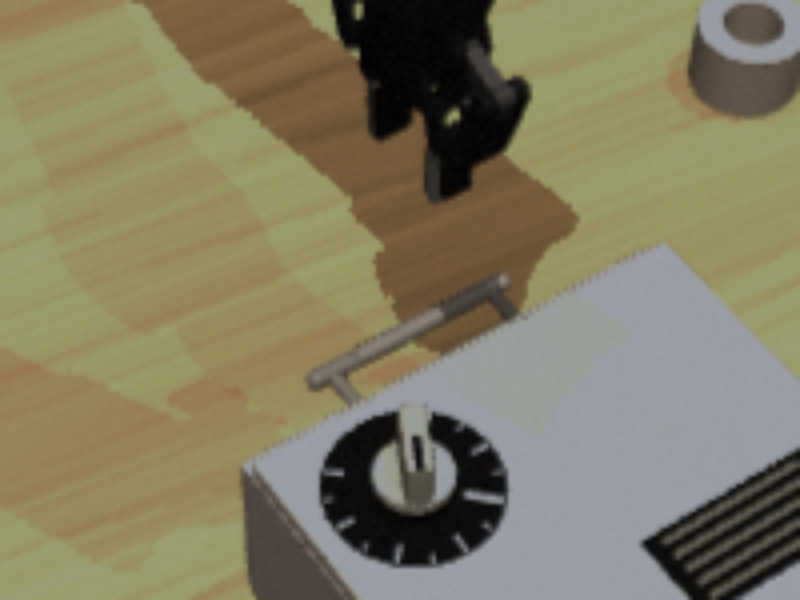

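Black floor slots are still visible in the gap, and the bar measures about 3 mm short of where it stopped. The release drew the drawer back slightly, so I'll push it home with shut fingers against the front of the bar.

```bash

python3 -m creep '[[[0,-0.2,-0.02],0,1],[[0,-0.4,-0.02],0,1],[[0,-0.4,-0.02],0,1],[[0,-0.4,-0.02],0,1],[[0.4,-0.4,-0.02],0,1],[[0.8,-0.4,-0.02],0,1],[[1,-0.4,-0.02],0,1],[[1,-0.4,-0.02],0,1]]'
python3 -m creep '[[[0.2,0,0],0,1],[[0.42,0,0],0,1],[[0.42,0,0],0,1],[[0.42,0,0],0,1]]'
python3 -c "
from h import *
go([600,52,88],6.3)
cv2.imwrite('pics/w28.png',cams.get_image('wrist'))"
```

```text
clock: 66.85
eef_pos: [561.7, 49.0, 130.8]
tool_rot: [-1.594, 1.565, -3.054]
force: [-0.8, 0.6, 0.6]
width: -0.3
clock: 67.25
eef_pos: [564.2, 49.8, 93.1]
tool_rot: [1.766, 1.57, 0.307]
force: [-0.3, 0.6, 0.2]
width: -0.1
clock 67.25 tcp [564.206  49.751  93.137] yhead 6.385504484232569 xdir [ 0.001  0.    -1.   ] GO [0.052 0.358 0.017] 0.0019000996496127225
```

View pics/w28.png

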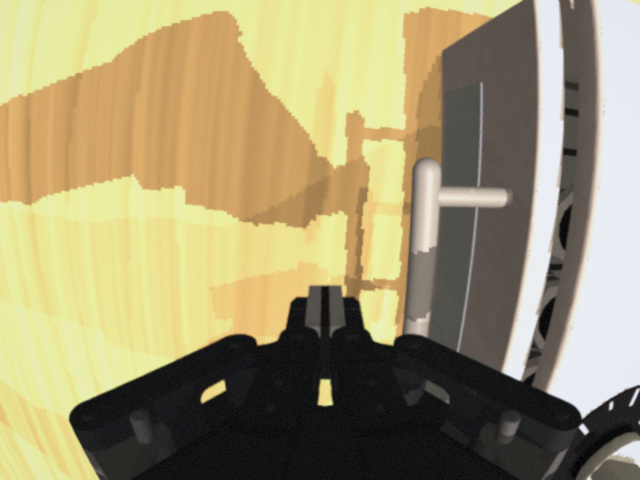

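```bash
python3 -c "
from h import *
c=cams.get_calibration('wrist')
for r,z in ((200,102),(280,102)): print(onz(c,424,r,z,True))
print('panel back top',onz(c,557,225,122,True),'front lip',onz(c,597,225,140,True),onz(c,577,225,126,True))"
python3 -m creep '[[[0,0.1,0],0,1],[[0,0.14,0],0,1],[[0,0.17,0],0,1],[[0,0.2,0],0,1],[[0,0.2,0],0,1]]'
python3 -m creep '[[[0,0.02,0],0,1],[[0,0.04,0],0,1],[[0,0.04,0],0,1]]'

```

```text
[597.102 101.613 102.   ]
[603.211  69.779 102.   ]
panel back top [644.842 102.848 122.   ] front lip [648.469 107.98  140.   ] [651.348 104.711 126.   ]
clock: 67.8
eef_pos: [583.4, 51.7, 92.4]
tool_rot: [1.983, 1.571, 0.524]
force: [0.7, -0.7, -0.7]
width: 0.1
clock: 68.1
eef_pos: [584.1, 51.7, 92.0]
tool_rot: [-1.405, 1.565, -2.864]
force: [-6.6, -1.5, 6.0]
width: 0.1
```

```bash

python3 -m creep '[[[0,0.02,0],0,1],[[0,0.04,0],0,1],[[0,0.04,0],0,1]]'
python3 -m creep '[[[0,0.03,0],0,1],[[0,0.06,0],0,1],[[0,0.06,0],0,1]]'

```

```text
clock: 68.4
eef_pos: [584.3, 51.6, 91.6]
tool_rot: [-1.415, 1.557, -2.874]
force: [-14.3, -0.5, 11.2]
width: -0.1
clock: 68.7
eef_pos: [584.6, 51.7, 91.6]
tool_rot: [-1.412, 1.546, -2.871]
force: [-26.1, -2.9, 22.7]
width: -0.4
```

The stop is hard at 26 N, so the drawer is shut. Back off, rise and go to the dial.

```bash

python3 -m creep '[[[0,-0.15,0],0,1],[[0,-0.4,0],0,1],[[0,-0.4,0],0,1],[[-0.3,-0.4,0],0,0.5],[[-0.7,-0.4,0],0,0.4],[[-1,-0.4,0],0,0.4],[[-1,-0.4,0],0,0.4]]'
python3 -m creep '[[[-0.3,0,0],0,0.4],[[-0.6,0,0],0,0.4],[[-0.6,0,0],0,0.4]]'
python3 -c "
from h import *
go([680,-50,250],6.3)"

```

```text
clock: 69.4
eef_pos: [560.9, 49.7, 196.7]
tool_rot: [1.622, 1.561, 0.162]
force: [0.7, 0.3, 0.9]
width: 51.1
clock: 69.7
eef_pos: [560.0, 49.5, 255.5]
tool_rot: [1.625, 1.563, 0.166]
force: [0.4, -0.1, 0.1]
width: 51.0
clock 69.7 tcp [559.99   49.523 255.537] yhead 6.374765708073317 xdir [ 0.007  0.001 -1.   ] GO [0.063 1.082 1.122] 0.0016614601794069964
```

```bash

python3 -m creep '[[[0,0.4,0.4],0,0.4],[[0,0.8,0.8],0,0.4],[[0,1,1],0,0.4],[[0,1,1],0,0.4]]'
python3 -m creep '[[[0,0.3,0.15],0,0.4],[[0,0.5,0.2],0,0.4],[[0,0.5,0.2],0,0.4],[[0,0.5,0.2],0,0.4]]'
python3 -c "
from h import *
go([720,-10,160],6.3)
cv2.imwrite('pics/w29.png',cams.get_image('wrist'))"

```

```text
clock: 70.1
eef_pos: [670.9, -46.3, 249.4]
tool_rot: [0.049, 1.567, -1.419]
force: [-0.0, -0.2, -0.5]
width: 51.3
clock: 70.5
eef_pos: [718.7, -53.0, 250.7]
tool_rot: [-1.927, 1.568, 2.898]
force: [0.2, 1.5, -0.2]
width: 51.5
clock 70.5 tcp [718.718 -52.953 250.68 ] yhead 6.431859964394418 xdir [-0.003  0.001 -1.   ] GO [ 0.907  0.063 -0.425] 0.0029302214309871663
```

View pics/w29.png

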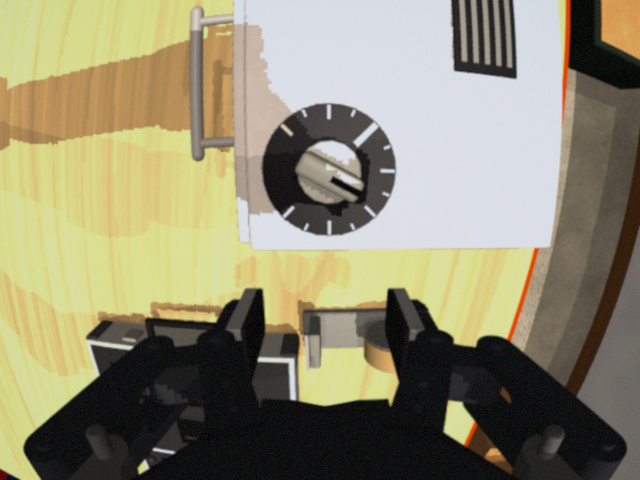

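```bash
python3 - <<'E'
import cv2
im=cv2.imread('pics/w29.png');cv2.imwrite('pics/w29z.png',cv2.resize(im[95:245,255:405],None,fx=4,fy=4,interpolation=cv2.INTER_CUBIC))
E
```

```text
(no output)
```

View pics/w29z.png

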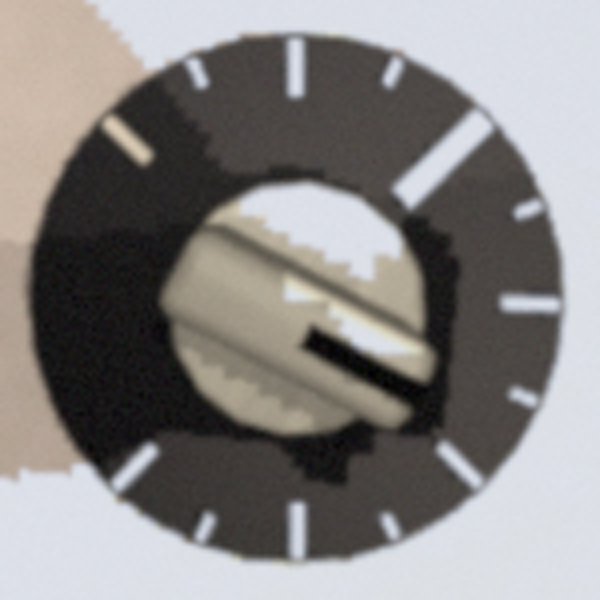

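```bash
python3 -c "
from h import *
c=cams.get_calibration('wrist')
w=lambda a,b,z:onz(c,255+a/4,95+b/4,z,True)
C=w(297,298,143);print('centre',C)
t=[w(405,195,143),w(482,118,143)]
hd=lambda v:np.degrees(np.arctan2(v[1],v[0]))
print('tick40',hd(t[1]-C),hd(t[0]-C),hd(t[1]-t[0]))
for n,a,b in (('20',128,140),('30',296,65),('50',530,303),('60',460,465),('70',297,530),('80',135,467)): print(n,hd(w(a,b,143)-C))
a,b=w(308,338,184),w(425,393,184);print('pointer',a,b,hd(b-a),hd(b-C),hd(a-C))
print('end corners',w(435,360,184),w(405,425,184),hd((w(435,360,184)+w(405,425,184))/2-C))
"
```

```text
centre [716.943  -5.373 143.   ]
tick40 51.530202240610684 50.78602686825933 52.544691502620125
20 142.81134733241086
30 96.8184896096174
50 5.916178750543123
60 -38.96995449753
70 -83.35048555570025
80 -127.24480127368474
pointer [718.276  -6.956 184.   ] [735.822 -12.839 184.   ] -18.535289442457504 -21.577908390003255 -49.90823167743502
end corners [736.613  -7.929 184.   ] [733.579 -17.806 184.   ] -22.434647145536115
```

```bash
python3 -c "
from h import *
print(readout.read_state()['qpos'],readout.read_state()['clock'])
go([717.2,-5.8,200],70.5)"
```

```text
[ 0.272  0.762 -0.483  1.25   0.349  1.213 -0.105] 70.55
clock 70.55 tcp [718.5   -52.934 251.274] yhead 6.451686400107745 xdir [-0.002  0.    -1.   ] GO [ 0.513  0.041 -0.469] -1.4232958577753834
```

```bash

python3 -m creep '[[[0.05,0.04,-0.25],0,0.6],[[0.1,0.04,-0.47],-0.18,0.6],[[0.1,0.04,-0.47],-0.36,0.6],[[0.1,0.04,-0.47],-0.54,0.6],[[0.1,0.04,-0.47],-0.72,0.6],[[0.1,0.04,-0.47],-0.9,0.6],[[0.1,0.04,-0.47],-0.9,0.6]]'
python3 -m creep '[[[0,0,0],-0.18,0.6],[[0,0,0],-0.36,0.6],[[0,0,0],-0.52,0.6],[[0,0,0],-0.52,0.6],[[0,0,0],-0.52,0.6]]'
python3 -c "
from h import *
go([717.2,-5.8,200],70.5)
cv2.imwrite('pics/w30.png',cams.get_image('wrist'))"
```

```text
clock: 71.25
eef_pos: [717.4, -6.3, 242.4]
tool_rot: [-2.621, 1.57, 2.911]
force: [0.4, -1.1, -0.3]
width: 34.3
clock: 71.75
eef_pos: [718.0, -6.5, 242.4]
tool_rot: [-2.164, 1.571, -2.512]
force: [-0.6, 0.1, 0.1]
width: 34.1
clock 71.75 tcp [717.982  -6.532 242.411] yhead 70.03592343872224 xdir [-0. -0. -1.] GO [ 0.424  0.004 -0.01 ] -0.010312812472839205
```

View pics/w30.png

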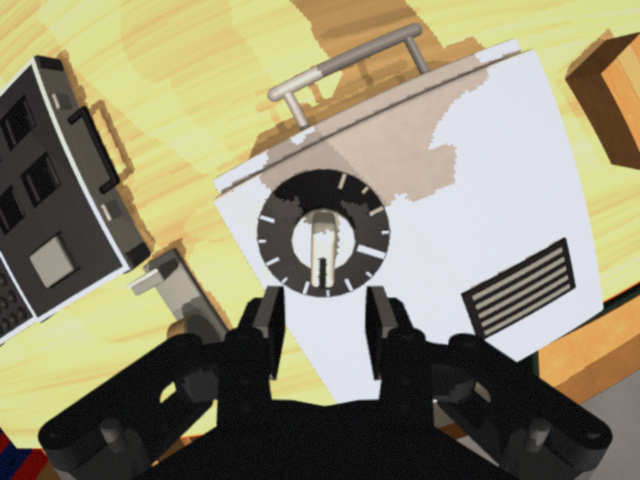

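```bash
python3 - <<'E'
import cv2
im=cv2.imread('pics/w30.png');cv2.imwrite('pics/w30z.png',cv2.resize(im[160:310,250:400],None,fx=4,fy=4,interpolation=cv2.INTER_CUBIC))
E
```

```text
(no output)
```

View pics/w30z.png

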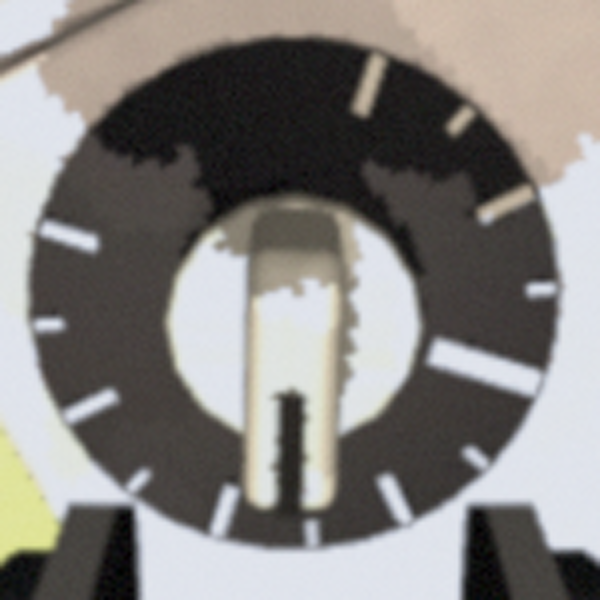

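```bash
python3 -c "
from h import *
c=cams.get_calibration('wrist')
w=lambda a,b,z:onz(c,250+a/4,160+b/4,z,True)
hd=lambda v:np.degrees(np.arctan2(v[1],v[0]))
C=w(295,293,143);print('disc',C)
a,b=w(292,395,184),w(290,515,184);print(a,b,hd(b-a))
l,r=w(250,260,184),w(338,260,184);l2,r2=w(245,505,184),w(337,505,184);print((l+r+l2+r2)/4, hd((l2+r2)/2-(l+r)/2), np.linalg.norm(l-r),np.linalg.norm(l2-l))
t=[w(430,350,143),w(540,382,143)];print('t40',hd(t[1]-C),hd(t[1]-t[0]))
m=(l+r+l2+r2)/4;go([m[0],m[1],158],70.5)
"
```

```text
disc [714.811  -4.716 143.   ]
[718.256  -6.344 184.   ] [735.822 -13.04  184.   ] -20.865467111894752
[716.996  -5.819 184.   ] -20.616611777866503 12.262491734920541 37.12961034905246
t40 49.49514399534744 53.263882036755795
clock 71.8 tcp [718.115  -6.604 242.453] yhead 70.07156131562847 xdir [-0. -0. -1.] GO [ 0.845  0.004 -0.013] -0.009520859652700627
```

```bash

python3 -m creep '[[[0.3,0,-0.01],0,0.6],[[0.6,0,-0.01],0,0.6],[[0.78,0,-0.01],0,0.6],[[0.84,0,-0.01],0,0.6],[[0.84,0,-0.01],0,0.6]]'
python3 -c "
from h import *
go([717,-5.7,158],69.4)"
```

```text
clock: 72.3
eef_pos: [717.1, -6.3, 157.7]
tool_rot: [-2.663, 1.57, -3.009]
force: [-0.4, -0.8, -0.1]
width: 34.6
clock 72.3 tcp [717.062  -6.313 157.735] yhead 70.21069480046452 xdir [-0.001 -0.    -1.   ] GO [-0.003  0.006 -0.003] 0.01801544001032261
```

```bash

python3 -m creep '[[[0,0.005,0],0.01,0.75],[[0,0.005,0],0.01,0.85],[[0,0.005,0],0.01,1],[[0,0.005,0],0.01,1],[[0,0.005,0],0.01,1]]'
python3 -c "
from h import *
go([717,-5.7,158],141.3)"
python3 -m creep '[[[0,0,0],-0.1,1],[[0,0,0],-0.2,1],[[0,0,0],-0.3,1],[[0,0,0],-0.4,1],[[0,0,0],-0.5,1],[[0,0,0],-0.6,1],[[0,0,0],-0.7,1],[[0,0,0],-0.8,1],[[0,0,0],-0.9,1],[[0,0,0],-0.9,1]]'
python3 -c "
from h import *
go([717,-5.7,158],141.3);print(readout.read_state()['torque'])"
```

```text
clock: 72.8
eef_pos: [717.9, -7.7, 160.0]
tool_rot: [-0.828, 1.568, -1.182]
force: [-2.4, -4.4, 6.2]
width: 13.0
clock 72.8 tcp [717.884  -7.67  160.044] yhead 69.73225986252622 xdir [ 0.001 -0.003 -1.   ] GO [ 0.02   0.015 -0.015] -1.590394225277195
clock: 73.8
eef_pos: [717.9, -6.4, 160.1]
tool_rot: [-0.772, 1.569, -0.416]
force: [-3.3, -3.2, 6.4]
width: 13.1
clock 73.8 tcp [717.919  -6.374 160.075] yhead 110.37070091880821 xdir [ 0.001 -0.001 -1.   ] GO [ 0.021  0.01  -0.006] -0.6873177573598178
[-0.525  0.689  0.048]
```

```bash

python3 -m creep '[[[0,0,0],-0.1,1],[[0,0,0],-0.2,1],[[0,0,0],-0.3,1],[[0,0,0],-0.4,1],[[0,0,0],-0.5,1],[[0,0,0],-0.6,1],[[0,0,0],-0.69,1],[[0,0,0],-0.69,1],[[0,0,0],-0.69,1]]'
python3 -c "
from h import *
go([717,-5.7,158],141.3);print(readout.read_state()['torque'])"
```

```text
clock: 74.7
eef_pos: [717.3, -5.6, 160.1]
tool_rot: [0.545, 1.571, 1.442]
force: [-4.6, -2.4, 5.7]
width: 13.1
clock 74.7 tcp [717.3    -5.576 160.083] yhead 141.36489820258748 xdir [ 0.  0. -1.] GO [ 0.021  0.002 -0.003] 0.001442182279721591
[-0.387  0.891  0.047]
```

Release, rise and look.

```bash

python3 -m creep '[[[0,0,0],0,0.8],[[0,0,0],0,0.6],[[0,0,0],0,0.6],[[-0.2,0,0],0,0.6],[[-0.6,0,0],0,0.6],[[-0.9,0,0],0,0.6],[[-0.9,0,0],0,0.6],[[-0.9,0,0],0,0.6]]'
python3 -c "
from h import *
cv2.imwrite('pics/w31.png',cams.get_image('wrist'))
go([717,-5.7,158],141.3)"
```

```text
clock: 75.5
eef_pos: [718.2, -5.4, 250.4]
tool_rot: [-0.773, 1.568, 0.124]
force: [-0.2, 0.0, -0.7]
width: 34.1
clock 75.55 tcp [717.59   -5.921 248.871] yhead 141.39087318418186 xdir [ 0.001 -0.    -1.   ] GO [ 0.909  0.007 -0.002] 0.002019404092929891
```

View pics/w31.png

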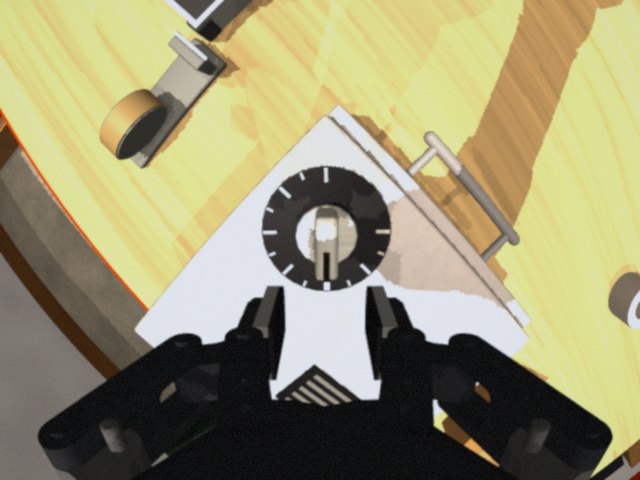

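```bash
python3 - <<'E'
import cv2
im=cv2.imread('pics/w31.png');cv2.imwrite('pics/w31z.png',cv2.resize(im[155:305,250:400],None,fx=4,fy=4,interpolation=cv2.INTER_CUBIC))
E
```

```text
(no output)
```

View pics/w31z.png

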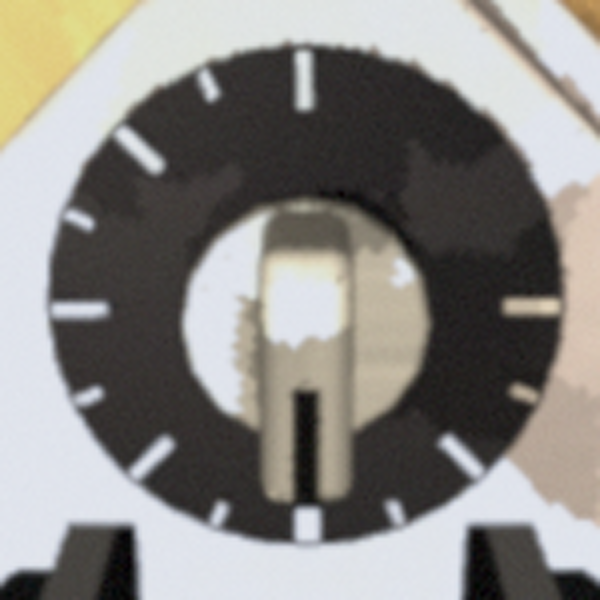

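The pointer is on the broad 40 % tick, within about 1°. Retreat and check the whole scene.

```bash

python3 -c "
from h import *
go([560,-100,330],141.3)"
```

```text
clock 75.55 tcp [717.59   -5.921 248.871] yhead 141.39087318418186 xdir [ 0.001 -0.    -1.   ] GO [-0.812  0.644 -1.718] 0.002019404092929891
```

```bash

python3 -m creep '[[[-0.4,0.1,-0.2],0,0.6],[[-0.8,0.3,-0.5],0,0.6],[[-0.8,0.3,-0.85],0,0.6],[[-0.8,0.3,-0.85],0,0.6]]'
python3 -m creep '[[[0,0.3,-0.4],0,0.6],[[0,0.34,-0.86],0,0.6],[[0,0.34,-0.86],0,0.6]]'
python3 -m creep '[[[0,-0.3,-0.4],0,0.6],[[0,-0.3,-0.8],0,0.6],[[0,-0.3,-0.8],0,0.6],[[0,-0.3,-0.8],0,0.6]]'
python3 -c "
from h import *
cv2.imwrite('pics/w32.png',cams.get_image('wrist'))
cv2.imwrite('pics/s32.png',cams.get_image('scene'))
cv2.imwrite('pics/y32.png',cams.get_image('side'))"
```

```text
clock: 75.95
eef_pos: [639.2, -58.7, 328.8]
tool_rot: [-2.708, 1.566, -1.816]
force: [0.2, -1.5, 0.4]
width: 34.3
clock: 76.25
eef_pos: [557.0, -106.0, 326.4]
tool_rot: [2.939, 1.563, -2.454]
force: [0.8, 0.4, -1.7]
width: 34.5
clock: 76.65
eef_pos: [534.1, -181.6, 327.3]
tool_rot: [1.511, 1.569, 2.406]
force: [0.6, 0.6, -0.2]
width: 34.5
```

View pics/s32.png

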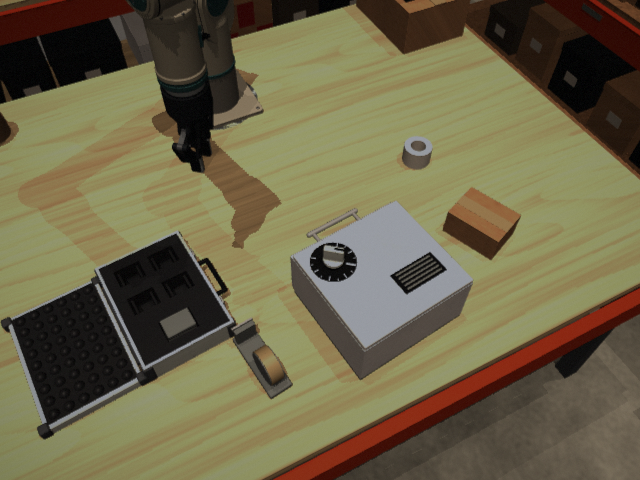

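View pics/y32.png

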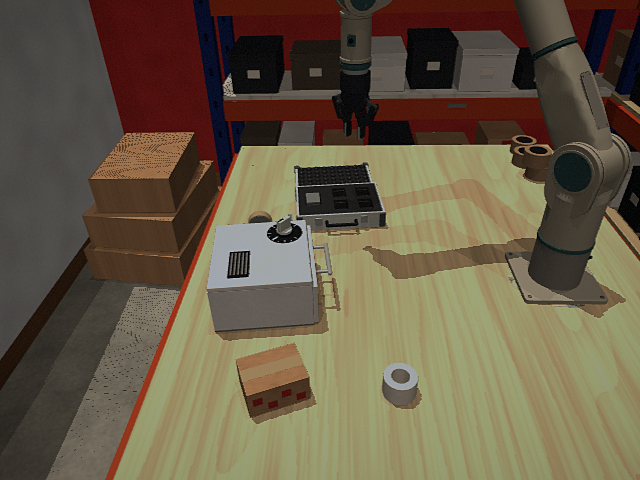

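View pics/w32.png

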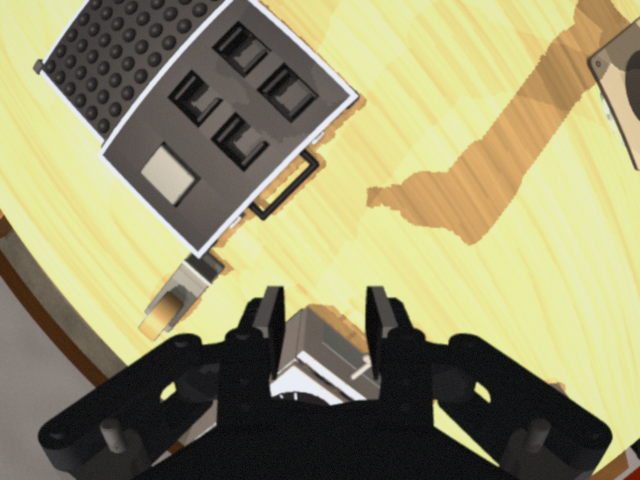

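```bash
python3 - <<'E'
import cv2
im=cv2.imread('pics/s32.png');cv2.imwrite('pics/z32.png',cv2.resize(im[195:295,280:400],None,fx=6,fy=6,interpolation=cv2.INTER_CUBIC))
a=cv2.imread('pics/scene0.png').astype(int)
import numpy as np
d=np.abs(a-im).max(2);d[:225]=0;cv2.imwrite('pics/d32.png',np.clip(d*3,0,255).astype('uint8')[200:440,0:480])
E
```

```text
(no output)
```

View pics/z32.png

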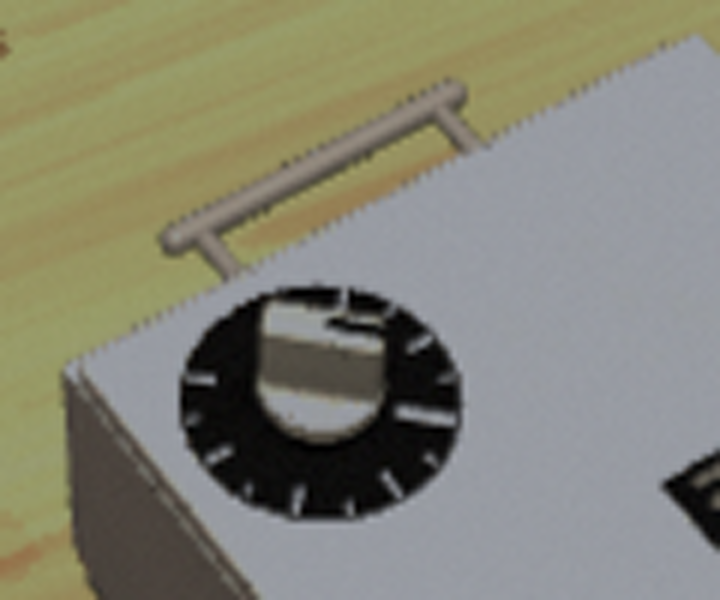

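View pics/d32.png

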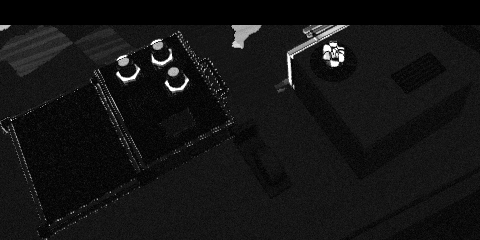

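```bash
python3 -c "
from h import *
c=cams.get_calibration('scene')
a=onz(c,280+175/6,195+240/6,105);b=onz(c,280+455/6,195+95/6,105);print(a,b,(a+b)/2)"
```

```text
[614.403 -10.568 105.   ] [601.229 108.492 105.   ] [607.816  48.962 105.   ]
```

```bash
python3 -c "
from cell import order
print(order.finish_job())"
```

```text
the job is handed in; nothing more can be done
None
```

I opened the drawer and put the cartridge in it. I then twisted eyepieces 1, 2 and 3 out of the foam (slot 4 was empty from the start) and stood them upright in the drawer. The drawer is pushed shut, the dial is turned to 40 %, and the job was handed in at about 77 s.

**Last checks**
- **Dial:** the pointer lies on the broad 40 % tick, within about 1°.
- **Drawer:** it stopped hard under about 26 N, and in the scene view the handle sits about 15 mm further in than at the start. The start opening was about 14 mm.
- **Case and bystanders:** the before and after pictures show no visible movement of the case, filter box or tape stand. The roll and carton also look in place by eye.
- **Eyepieces:** all three were upright halfway through closing. At the end I saw only glimpses of them through the slit above the panel, so I have not confirmed they all stayed upright after it shut.

**What did not go as planned**
- **Cartridge:** it ended up about 40 mm further back in the drawer than where I released it, probably the announced knock. It lay flat, clear of the eyepieces.
- **Drawer:** after I let go of the handle the drawer seemed to have drawn back about 3 mm, so I pushed it home again with shut fingers.

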